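# Hold an inspection cell of roller balls in the lamp beam

### The job

Pour all six glass roller balls out of the metal scoop into the open inspection cell as it stands on the table, and set the empty scoop back down upright on the table. Then pick the cell up by its two frosted faces only, never with the fingers on the clear windows, and hold it still and upright, clear of everything, in the gap of the inspection lamp, with the balls centred in the beam and the clear windows square to the beam; do not bump the lamp or shift the bottles and jar nearby. The program finishes while the gripper is still holding the cell in the beam.

Things in the scene. Friction and masses are not known exactly. Their poses are not given: they have to be found in the camera images.
- scoop: Loose aluminium scoop, 0.13 kg, holding the balls. Origin: centre of the underside of its 66 mm long, 3 mm thick floor; z up, x to the spout (at the start to the robot's left, +-0.6 rad). Flat upright sides 30 mm apart (y, outside; 24 inside), x -33 to +39 mm, 58 mm high; upright back. The front wall leans out 35 degrees as a chute to the lip: tipped forward 55 degrees balls run out, by 80 all.
- scoop_lip (a point): Middle of the scoop's pouring lip, inside edge: 68.5 mm ahead (+x) of the scoop's origin and 58 mm above its underside. Axes as the scoop's.
- ball0: Smooth polished glass roller ball, 20 mm across, about 10 g, loose; origin at its centre. One of six alike, in the scoop at the start.
- ball1: Smooth polished glass roller ball, 20 mm across, about 10 g, loose; origin at its centre. One of six alike, in the scoop at the start.
- ball2: Smooth polished glass roller ball, 20 mm across, about 10 g, loose; origin at its centre. One of six alike, in the scoop at the start.
- ball3: Smooth polished glass roller ball, 20 mm across, about 10 g, loose; origin at its centre. One of six alike, in the scoop at the start.
- ball4: Smooth polished glass roller ball, 20 mm across, about 10 g, loose; origin at its centre. One of six alike, in the scoop at the start.
- ball5: Smooth polished glass roller ball, 20 mm across, about 10 g, loose; origin at its centre. One of six alike, in the scoop at the start.
- cell: Open-topped glass inspection cell, loose, about 0.21 kg empty. Origin: centre of its underside; z up. Outside 58 mm (x), 62 mm (y), 70 mm high; open mouth 49 mm (x) by 54 mm (y); floor 4 mm thick. The two whitish frosted faces are at y = -31 and +31 mm: grip it across y. The clear windows look along x.
- cell_windows: The cell's two clear window panes, at x = -27.5 and +27.5 mm of the cell (set back 1.5 mm between the frosted faces), moving with the cell; not to be touched by the fingers. Origin and axes as the cell's.
- cell_view (a point): Middle of the cell's viewed space, 30 mm above its underside on its axis: the point to bring to the centre of the beam. Axes as the cell's.
- lamp: Grey inspection lamp, fixed. Origin: centre of the underside of its base plate (270 mm x, 80 mm y, 15 mm high). The level beam runs along x, 125 mm up, from a round housing (face at x = -65 mm) to a round screen (face at x = +65 mm), both 52 mm across, on posts, tops 151 mm up. The 130 mm gap is open above and at the sides. At first x points to the robot's left, +-0.35 rad.
- beam (a point): Centre of the lamp's beam in the middle of the gap, 125 mm above the table; x along the beam, z up. The beam shows as a faint pale streak.
- bottle: Bystander: small amber bottle, 30 mm across, 65 mm high, between scoop and cell; origin at the centre of its underside.
- jar: Bystander: amber jar, 60 mm across, 75 mm high, left of the lamp; origin at the centre of its underside.
- tall_bottle: Bystander: green bottle, 44 mm across, 110 mm high, right of the lamp; origin at the centre of its underside.
Not all that is in view belongs to the job. What is shaped like the cell but purple is not meant. Several things have the shape of the scoop; the one meant has the colours described above.

How it is judged:
By the outcome, as a careful person would: the job done as asked, in the order asked, and still so for the second after the job is handed in, while the arm keeps its last pose, push and grip.
It also fails if it takes over 72 s, if anything falls off the work surface, if the arm or the gripper's body presses on something with over 40 N, if the wrist force passes 120 N, or if a joint passes its speed limit or range.

### The arm

A 6-joint arm with a two-finger parallel gripper is mounted at the origin on the work surface. World frame = base frame: x ahead of the robot, y to its left, z up, the work surface at z = 0. Lengths are in m, angles in rad, forces in N, time in s.
With the tool pointing down it reaches from about 0.3 to 0.95 m from the base axis. Payload 3.1 kg.
Tool frame: the origin (TCP) lies at the very end of the fingers, on their centre line; the grasp point (between the pads) lies 19 mm behind it; z points along the fingers, y is the line along which they close (so a half turn about z gives the same grasp; the last joint's range is limited). The gripper opens to 85 mm and grips with 20 to 120 N. Pads are 22 mm wide; open, the fingers measure 114 mm over their backs; the gripper's body (76 mm by 85 mm) begins 54 mm behind the grasp point. The pads swing forward as they close: fully open they stand 13 mm farther back than shut.
Start: joints at [1.2, 0.308, 1.634, -0, 1.2, -0.07], TCP at [0.185, 0.597, 0.231] pointing down, gripper open.
Joint ranges: [-3.06, 3.06], [-0.79, 1.96], [0.05, 2.63], [-1.19, 4.34], [0.05, 2.64], [-2.94, 2.94]. Speed limits (rad/s): [2.79, 2.79, 3.14, 3.14, 3.14, 3.14].

### API

Orientations are given as a unit quaternion [w, x, y, z].
In Python, from workcell import sense, imaging, job_done gives the robot as it stands.
- The arm moves only by the tool send_rows, never from a script. Its argument "increments" is a list of rows, each an object with "dp": the shift along the tool's x, y, z in m, a list of three; "rot": the turn, a rotation vector about the tool's x, y, z in rad, a list of three; "jaw": the opening, from -1 (shut) to 1 (fully open). A call has 1 to 8 rows; each row shifts and turns the commanded pose from where the row before left it, along the tool's axes as they then stand; what a row does not reach is not made up. A row lasts 1/12 s, in which the tool goes at most 41.7 mm and 7.16 degrees, less where a joint would pass 70% of its speed; a pose out of reach is approached as far as the arm can. A call is refused whole if a number of a shift passes 0.0417 or a number of a turn 0.125, either way. A call with a gripper value outside its range is refused whole. The fingers move at their own pace and stop on an object; "grip_force" is the grip in N (left out, the last holds). Time passes only in rows, so rows that do not move let the fingers close. It gives the time, the measured TCP pose, the force, the opening and the grip force at its end, in the units of the state.
- sense(): the state, without advancing time (a new reading comes with each control period).
- imaging.camera(name): name is "side" or "top" or "wrist"; returns a dict with "color" (480x640x3 uint8, blue, green, red), "intrinsics" (3x3 intrinsics, pixels), "xyz" and "orientation" of the camera in the world; the wrist camera has in their place "tool_from_camera" (4x4, takes a point from camera to tool coordinates, whose origin is the TCP and whose axes are the flange's). Camera axes: x right, y down, z forward; pixel columns grow to the right and rows downward; lengths in m; the calibration is good to about 2 mm. A picture is of the moment at which its call begins: read the wrist's pose just before it. There is no depth.
- job_done(): hands the job in; it is judged then, once.
The state is a dict: "clock": time; "q": joint angles; "qd": joint speeds; "joint_efforts": joint torques, N m; "ee_pos": TCP position; "ee_rot": TCP orientation; "contact_force": force on the tool from outside, world axes, zero at the start; "wrist_torque": the same for the moment, N m; "finger_gap": finger opening in m; "grip_force": force on a finger pad.
Only numpy, scipy, OpenCV 4.12 (cv2) and the standard library are available. Lean on these libraries where they do the work, as an engineer would, in place of code of your own. Each camera call takes 0.05 s, during which the arm holds its last target. There are 200 camera calls.

## Working session

There is one attempt and no reset: what is moved stays moved. The work goes in short steps, Python scripts to look and compute and a tool call to move; the robot and the scene stay as the last step left them, time stands still between calls to the robot, and variables do not carry over. Pictures are saved under pics/ and viewed, at most 10 in all, crops included, and the job is handed in when it is done.

Besides the shell and the picture viewer there is one more tool, called after ">>>" as a command line: name --argument value ..., lists and objects as JSON in quotes. send_rows: Moves the arm, as the interface text tells. Its arguments: {"type":"object","properties":{"increments":{"type":"array","items":{"type":"object","properties":{"dp":{"type":"array","items":{"type":"number"}},"rot":{"type":"array","items":{"type":"number"}},"jaw":{"type":"number"}}}},"grip_force":{"type":"number"}},"required":["increments"]}

```bash
mkdir -p pics; ls
cat > h.py <<'E'
import numpy as np, cv2
from scipy.spatial.transform import Rotation as R
from workcell import sense, imaging, job_done
def q2R(q): return R.from_quat([q[1],q[2],q[3],q[0]])
def snap(name):
    s=sense(); c=imaging.camera(name); K=np.array(c["intrinsics"],float)
    if name=="wrist":
        M=np.array(c["tool_from_camera"]); Rt=q2R(s["ee_rot"]).as_matrix()
        Rc=Rt@M[:3,:3]; p=Rt@M[:3,3]+np.array(s["ee_pos"])
    else:
        p=np.array(c["xyz"]); o=np.array(c["orientation"]); Rc=q2R(o).as_matrix() if o.size==4 else o
    return dict(img=np.array(c["color"]),K=K,R=Rc,p=p)
def ray(c,uv,z):
    uv=np.atleast_2d(uv).astype(float)
    d=(c["R"]@np.linalg.inv(c["K"])@np.c_[uv,np.ones(len(uv))].T).T
    return c["p"]+d*((z-c["p"][2])/d[:,2])[:,None]
def proj(c,P):
    X=(np.atleast_2d(P)-c["p"])@c["R"]; u=X@c["K"].T; return u[:,:2]/u[:,2:]
def two(c1,u1,c2,u2):
    ds=[c["R"]@np.linalg.inv(c["K"])@np.r_[u,1.] for c,u in((c1,u1),(c2,u2))]
    ds=[d/np.linalg.norm(d) for d in ds]; A=sum(np.eye(3)-np.outer(d,d) for d in ds)
    b=sum((np.eye(3)-np.outer(d,d))@c["p"] for d,c in zip(ds,(c1,c2)))
    return np.linalg.solve(A,b)
E
python3 - <<'E'
from h import *
import pickle
S={}
for n in("top","side"):
    c=snap(n); S[n]=c; cv2.imwrite(f"pics/{n}0.png",c["img"]); print(n,c["p"],c["R"].round(3).tolist(),c["K"][0,0],c["K"][0,2],c["K"][1,2])
pickle.dump(S,open("s0.pkl","wb")); print(sense())
E
```

```text
pics
top [ 0.33501657 -0.01062547  1.28050898] [[0.018, -0.984, 0.175], [-1.0, -0.015, 0.015], [-0.012, -0.175, -0.984]] 571.6818362729236 320.0095405090759 240.29436766117854
side [0.50334545 0.91489571 0.86794601] [[-1.0, -0.02, 0.023], [-0.031, 0.645, -0.764], [0.001, -0.764, -0.645]] 513.0040648797021 315.98863343216914 242.21761588747162
{'clock': 0.1, 'q': array([ 1.20032108e+00,  3.08933689e-01,  1.63508954e+00,  1.67052675e-05,
        1.19969144e+00, -6.96785464e-02]), 'qd': array([-0.00068637, -0.00090973, -0.00394714,  0.00076077,  0.00015583,
        0.00042835]), 'joint_efforts': array([-9.46412802e-04, -4.16407657e+01, -2.77646345e+01, -3.27367670e-04,
        4.07033425e-03, -9.68761327e-06]), 'ee_pos': array([0.18490872, 0.59622579, 0.23013768]), 'ee_rot': array([-2.39215644e-04,  1.49834918e-01,  9.88710459e-01, -1.03371630e-03]), 'contact_force': array([-0.48111568,  0.10119065,  0.8368088 ]), 'wrist_torque': array([0.00446438, 0.0323113 , 0.01766006]), 'grip_force': 0.0, 'finger_gap': 0.08543130987989167}
```

View pics/top0.png

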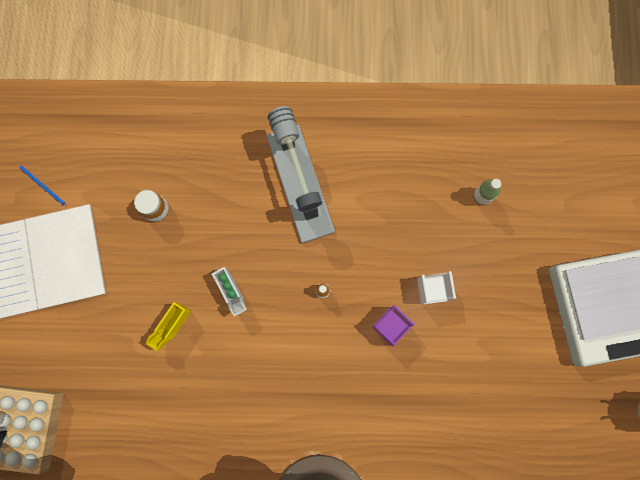

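View pics/side0.png

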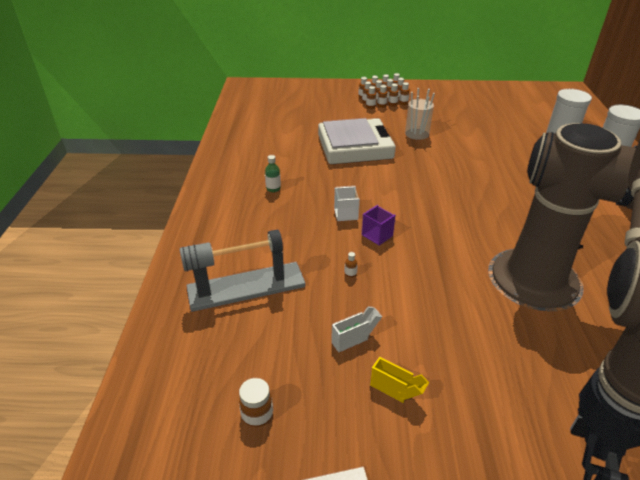

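The top view shows the metal scoop with green balls at (228,290) and a yellow decoy scoop at (167,327). The whitish cell is at (437,288) and the purple decoy cell at (394,325). The lamp runs from (285,120) to (310,200), the small bottle is at (322,290), the jar at (152,205) and the green bottle at (488,190). Candidates for the scoop are grey (228,290) and yellow (167,327), and I choose grey. Candidates for the cell are whitish (437,288) and purple (394,325), and I choose whitish. Next I'll check both choices in a close crop.

Run:
```python
from h import *
import pickle
S=pickle.load(open("s0.pkl","rb")); t=S["top"]; s=S["side"]
def crop(c,x,y,w,h,k): return cv2.resize(c["img"][y:y+h,x:x+w],None,fx=k,fy=k,interpolation=cv2.INTER_CUBIC)
a=np.hstack([crop(t,200,255,66,75,4),crop(t,405,255,66,75,4),crop(t,262,100,67,75,4)])
b=np.hstack([crop(s,322,300,66,75,4),crop(s,320,175,66,75,4),crop(s,180,230,67,75,4)])
cv2.imwrite("pics/c1.png",np.vstack([a,b]))
for n,u,z in [("scoop",(228,290),.03),("cell",(437,288),.03),("bottle",(322,290),.06),("lampH",(283,118),.15),("lampS",(309,198),.15),("beammid",(298,165),.125),("purple",(394,325),.04),("yellow",(167,327),.03)]:
    print(n,ray(t,u,z)[0].round(3))
```

```text
scoop [0.444 0.208 0.03 ]
cell [ 0.456 -0.25   0.03 ]
bottle [0.444 0.001 0.06 ]
lampH [0.795 0.088 0.15 ]
lampS [0.623 0.03  0.15 ]
beammid [0.701 0.056 0.125]
purple [ 0.374 -0.154  0.04 ]
yellow [0.361 0.337 0.03 ]
```

View pics/c1.png

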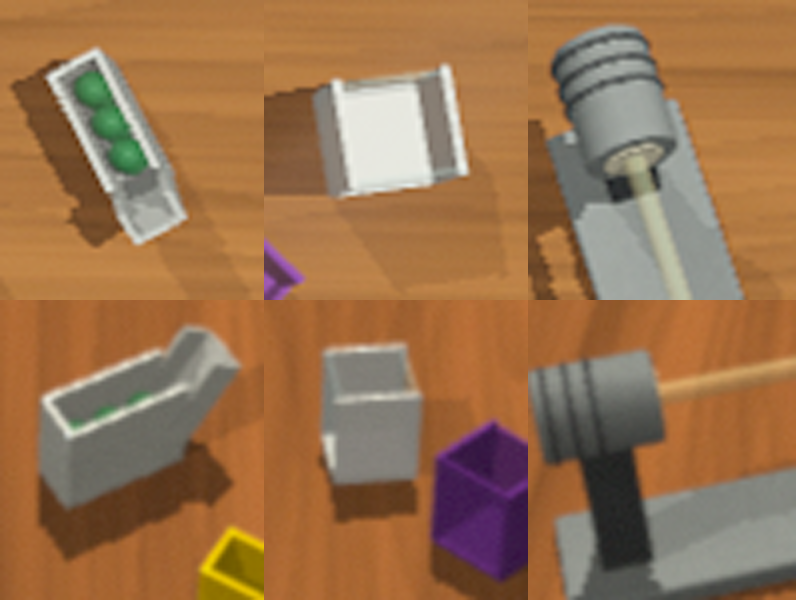

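The crop confirms both choices. The grey scoop has green balls and its lip points toward the robot, with the lip corners at about (234,316) and (246,309). The clear-glass cell's frosted faces lie on the image left and right (±world y). The lamp housing is at the far end, and the beam runs toward the robot.

Run:
```python
from h import *
import pickle
S=pickle.load(open("s0.pkl","rb")); t=S["top"]
P=ray(t,[(211.75,273.25),(225,267),(234.25,315.75),(246.5,309.25)],.058)[:,:2]
back=(P[0]+P[1])/2; lip=(P[2]+P[3])/2; d=lip-back
print("scoop",P.round(4).tolist(),"yaw",np.degrees(np.arctan2(d[1],d[0])),np.linalg.norm(d),"origin",lip-d/np.linalg.norm(d)*.0685)
C=ray(t,[(421.75,275.5),(424,304),(451.25,271.5),(455.75,298.25)],.07)[:,:2]
print("cell",C.round(4).tolist(),C.mean(0)); d=C[0]+C[2]-C[1]-C[3]; print(np.degrees(np.arctan2(d[1],d[0])))
d=C[0]+C[1]-C[2]-C[3]; print(np.degrees(np.arctan2(d[1],d[0]))-90)
s=sense(); print(s["ee_pos"],q2R(s["ee_rot"]).as_matrix().round(3).tolist())
c=imaging.camera("wrist"); print(np.array(c["tool_from_camera"]).round(3).tolist(),c["intrinsics"])
```

```text
scoop [[0.4768, 0.2394], [0.4908, 0.2115], [0.3868, 0.1869], [0.4009, 0.1613]] yaw -150.2755604173724 0.1035502022334606 origin [0.45333844 0.20807374]
cell [[0.4778, -0.2101], [0.4176, -0.214], [0.4874, -0.2727], [0.4308, -0.2809]] [ 0.45342354 -0.24443883]
5.910783421323197
9.961638267240929
[0.18490872 0.59622579 0.23013768] [[-0.955, 0.296, -0.001], [0.296, 0.955, -0.002], [0.0, -0.002, -1.0]]
[[-0.0, -0.955, -0.296, 0.075], [1.0, -0.0, -0.001, -0.001], [0.0, -0.296, 0.955, -0.141], [0.0, 0.0, 0.0, 1.0]] [[405.24265449   0.         315.68813932]
 [  0.         405.24265449 236.91657793]
 [  0.           0.           1.        ]]
```

```bash
cat >> h.py <<'E'
from scipy.linalg import logm, expm
def Tm(p,Rm):
    T=np.eye(4); T[:3,:3]=Rm; T[:3,3]=p; return T
def cur():
    s=sense(); return Tm(s["ee_pos"],q2R(s["ee_rot"]).as_matrix())
def down(yaw): # tool z down, tool x at yaw (deg)
    a=np.radians(yaw); x=np.array([np.cos(a),np.sin(a),0]); z=np.array([0,0,-1.]); return np.c_[x,np.cross(z,x),z]
def Ry(deg): return R.from_euler("y",deg,degrees=True).as_matrix()
def scr(T0,T1,N):
    D=np.linalg.inv(T0)@T1; E=expm(np.real(logm(D))/N)
    dp=E[:3,3]; r=R.from_matrix(E[:3,:3]).as_rotvec()
    print(N,"rows dp",dp.round(4).tolist(),"rot",r.round(4).tolist())
    return E
def rowT(dp,r,N=1):
    return np.linalg.matrix_power(Tm(dp,R.from_rotvec(r).as_matrix()),N)
def st():
    s=sense(); T=cur(); x,z=T[:3,0],T[:3,2]
    print("t",round(s["clock"],2),"p",s["ee_pos"].round(4),"xyaw",np.degrees(np.arctan2(x[1],x[0])).round(2),"z",z.round(3),"gap",round(s["finger_gap"],4),"gf",round(s["grip_force"],1),"F",s["contact_force"].round(1),"q",s["q"].round(3)); return s
E
python3 - <<'E'
from h import *
T=cur(); T1=Tm([.453,.208,.2],down(29)); E=scr(T,T1,24)
P=T
for i in range(24):
    P=P@E
    if i%4==3: print(P[:3,3].round(3))
E
```

```text
24 rows dp [-0.0224, 0.0109, 0.0013] rot [-0.0, 0.0001, 0.0973]
[0.284 0.597 0.225]
[0.376 0.56  0.22 ]
[0.447 0.491 0.215]
[0.487 0.4   0.21 ]
[0.489 0.301 0.205]
[0.453 0.208 0.2  ]
```

>>> send_rows --increments '[{"dp": [-0.0224, 0.0109, 0.0013], "rot": [0, 0, 0.0973], "jaw": 1}, {"dp": [-0.0224, 0.0109, 0.0013], "rot": [0, 0, 0.0973], "jaw": 1}, {"dp": [-0.0224, 0.0109, 0.0013], "rot": [0, 0, 0.0973], "jaw": 1}, {"dp": [-0.0224, 0.0109, 0.0013], "rot": [0, 0, 0.0973], "jaw": 1}, {"dp": [-0.0224, 0.0109, 0.0013], "rot": [0, 0, 0.0973], "jaw": 1}, {"dp": [-0.0224, 0.0109, 0.0013], "rot": [0, 0, 0.0973], "jaw": 1}, {"dp": [-0.0224, 0.0109, 0.0013], "rot": [0, 0, 0.0973], "jaw": 1}, {"dp": [-0.0224, 0.0109, 0.0013], "rot": [0, 0, 0.0973], "jaw": 1}]'

```text
clock: 0.82
ee_pos: [0.3772, 0.5601, 0.2202]
ee_rot: [-0.0, 0.516, 0.857, -0.0]
contact_force: [-0.4, 0.4, 0.3]
finger_gap: 0.0859
grip_force: 0.0
```

>>> send_rows --increments '[{"dp": [-0.0224, 0.0109, 0.0013], "rot": [0, 0, 0.0973], "jaw": 1}, {"dp": [-0.0224, 0.0109, 0.0013], "rot": [0, 0, 0.0973], "jaw": 1}, {"dp": [-0.0224, 0.0109, 0.0013], "rot": [0, 0, 0.0973], "jaw": 1}, {"dp": [-0.0224, 0.0109, 0.0013], "rot": [0, 0, 0.0973], "jaw": 1}, {"dp": [-0.0224, 0.0109, 0.0013], "rot": [0, 0, 0.0973], "jaw": 1}, {"dp": [-0.0224, 0.0109, 0.0013], "rot": [0, 0, 0.0973], "jaw": 1}, {"dp": [-0.0224, 0.0109, 0.0013], "rot": [0, 0, 0.0973], "jaw": 1}, {"dp": [-0.0224, 0.0109, 0.0013], "rot": [0, 0, 0.0973], "jaw": 1}]'

```text
clock: 1.48
ee_pos: [0.4871, 0.3993, 0.2099]
ee_rot: [0.0, 0.802, 0.597, -0.0]
contact_force: [1.0, -0.3, -0.4]
finger_gap: 0.0851
grip_force: 0.0
```

>>> send_rows --increments '[{"dp": [-0.0224, 0.0109, 0.0013], "rot": [0, 0, 0.0973], "jaw": 1}, {"dp": [-0.0224, 0.0109, 0.0013], "rot": [0, 0, 0.0973], "jaw": 1}, {"dp": [-0.0224, 0.0109, 0.0013], "rot": [0, 0, 0.0973], "jaw": 1}, {"dp": [-0.0224, 0.0109, 0.0013], "rot": [0, 0, 0.0973], "jaw": 1}, {"dp": [-0.0224, 0.0109, 0.0013], "rot": [0, 0, 0.0973], "jaw": 1}, {"dp": [-0.0224, 0.0109, 0.0013], "rot": [0, 0, 0.0973], "jaw": 1}, {"dp": [-0.0224, 0.0109, 0.0013], "rot": [0, 0, 0.0973], "jaw": 1}, {"dp": [-0.0224, 0.0109, 0.0013], "rot": [0, 0, 0.0973], "jaw": 1}]'

```text
clock: 2.15
ee_pos: [0.4524, 0.2078, 0.1997]
ee_rot: [0.0, 0.969, 0.248, -0.0]
contact_force: [0.8, 0.8, 0.2]
finger_gap: 0.0853
grip_force: 0.0
```

Run:
```python
from h import *
import pickle
st(); c=snap("wrist"); cv2.imwrite("pics/w1.png",c["img"]); pickle.dump(c,open("w1.pkl","wb"))
st()
```

```text
t 2.15 p [0.4524 0.2078 0.1997] xyaw 28.67 z [-0. -0. -1.] gap 0.0853 gf 0.0 F [0.8 0.8 0.2] q [ 0.343  0.097  1.957 -0.     1.088  1.414]
t 2.2 p [0.4487 0.2042 0.1985] xyaw 28.45 z [-0.006 -0.005 -1.   ] gap 0.0853 gf 0.0 F [-2.3 -3.1 -0.7] q [ 0.34   0.094  1.963 -0.003  1.092  1.416]
```

View pics/w1.png

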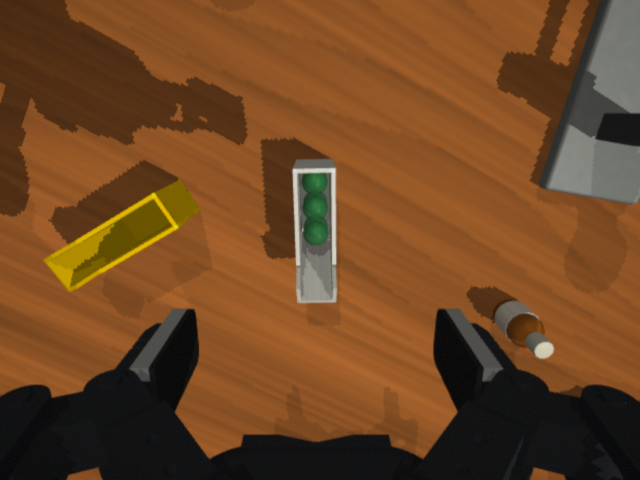

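The wrist view shows the metal scoop centred: its back rim runs (293,170)–(335,169) and its lip (298,302)–(337,301). The yellow decoy is at (125,240) and the bottle at (525,330). Next I'll compute the grasp.

Run:
```python
from h import *
import pickle
c=pickle.load(open("w1.pkl","rb"))
P=ray(c,[(293,170),(335,169.5),(298,302),(337,301.5)],.058)[:,:2]
back=P[:2].mean(0); lip=P[2:].mean(0); d=lip-back; yaw=np.degrees(np.arctan2(d[1],d[0])); u=d/np.linalg.norm(d)
print(P.round(4).tolist(),yaw,np.linalg.norm(d),"orig from lip",lip-u*.0685,"from back",back+u*.033, np.linalg.norm(P[0]-P[1]))
o=(lip-u*.0685+back+u*.033)/2
Rt=down(yaw+180)@Ry(-20)
g=np.r_[o+u*.002,.037]; tcp=g+Rt[:,2]*.019
print(o,tcp,Rt.round(3).tolist()); st()
pre=tcp-Rt[:,2]*.09
np.save("grasp.npy",Tm(tcp,Rt)); np.save("scoop.npy",np.r_[o,yaw])
scr(cur(),Tm(pre,Rt),8)
```

```text
[[0.477, 0.2377], [0.4913, 0.2122], [0.3892, 0.1873], [0.404, 0.1611]] -149.89350628956265 0.10122554829615867 orig from lip [0.45583797 0.20855538] from back [0.45560055 0.20841771] 0.02921896190885539
[0.45571926 0.20848655] [0.44836736 0.20422368 0.01914584] [[0.813, 0.502, -0.296], [0.471, -0.865, -0.172], [-0.342, 0.0, -0.94]]
t 2.2 p [0.4487 0.2042 0.1985] xyaw 28.45 z [-0.006 -0.005 -1.   ] gap 0.0853 gf 0.0 F [-2.3 -3.1 -0.7] q [ 0.34   0.094  1.963 -0.003  1.092  1.416]
8 rows dp [0.0056, -0.0001, 0.0112] rot [-0.0005, -0.0427, -0.0036]
```

>>> send_rows --increments '[{"dp": [0.0056, 0, 0.0112], "rot": [0, -0.0427, -0.0036], "jaw": 0.5}, {"dp": [0.0056, 0, 0.0112], "rot": [0, -0.0427, -0.0036], "jaw": 0.5}, {"dp": [0.0056, 0, 0.0112], "rot": [0, -0.0427, -0.0036], "jaw": 0.5}, {"dp": [0.0056, 0, 0.0112], "rot": [0, -0.0427, -0.0036], "jaw": 0.5}, {"dp": [0.0056, 0, 0.0112], "rot": [0, -0.0427, -0.0036], "jaw": 0.5}, {"dp": [0.0056, 0, 0.0112], "rot": [0, -0.0427, -0.0036], "jaw": 0.5}, {"dp": [0.0056, 0, 0.0112], "rot": [0, -0.0427, -0.0036], "jaw": 0.5}, {"dp": [0.0056, 0, 0.0112], "rot": [0, -0.0427, -0.0036], "jaw": 0.5}]'

```text
clock: 2.87
ee_pos: [0.4797, 0.2247, 0.1044]
ee_rot: [0.043, 0.95, 0.261, -0.165]
contact_force: [-0.1, 0.3, 0.2]
finger_gap: 0.064
grip_force: 0.0
```

>>> send_rows --increments '[{"dp": [0, 0, 0], "rot": [0, 0, 0], "jaw": 0.5}, {"dp": [0, 0, 0], "rot": [0, 0, 0], "jaw": 0.5}]'

```text
clock: 3.03
ee_pos: [0.4788, 0.2243, 0.1039]
ee_rot: [0.043, 0.95, 0.261, -0.166]
contact_force: [0.4, -0.2, -0.0]
finger_gap: 0.0639
grip_force: 0.0
```

Run:
```python
from h import *
st(); G=np.load("grasp.npy"); scr(cur(),G,8)
```

```text
t 3.03 p [0.4788 0.2243 0.1039] xyaw 30.72 z [-0.293 -0.167 -0.941] gap 0.0639 gf 0.0 F [ 0.4 -0.2 -0. ] q [ 0.383  0.492  1.701 -0.048  1.29   1.44 ]
8 rows dp [-0.0007, 0.0003, 0.0115] rot [-0.0003, -0.0006, 0.0013]
```

>>> send_rows --increments '[{"dp": [-0.0007, 0.0003, 0.0115], "rot": [0, 0, 0.0013], "jaw": 0.3}, {"dp": [-0.0007, 0.0003, 0.0115], "rot": [0, 0, 0.0013], "jaw": 0.3}, {"dp": [-0.0007, 0.0003, 0.0115], "rot": [0, 0, 0.0013], "jaw": 0.3}, {"dp": [-0.0007, 0.0003, 0.0115], "rot": [0, 0, 0.0013], "jaw": 0.3}, {"dp": [-0.0007, 0.0003, 0.0115], "rot": [0, 0, 0.0013], "jaw": 0.3}, {"dp": [-0.0007, 0.0003, 0.0115], "rot": [0, 0, 0.0013], "jaw": 0.3}, {"dp": [-0.0007, 0.0003, 0.0115], "rot": [0, 0, 0.0013], "jaw": 0.3}, {"dp": [-0.0007, 0.0003, 0.0115], "rot": [0, 0, 0.0013], "jaw": 0.3}]'

```text
clock: 3.7
ee_pos: [0.4489, 0.204, 0.0193]
ee_rot: [0.043, 0.952, 0.255, -0.164]
contact_force: [0.4, -0.1, 0.2]
finger_gap: 0.0553
grip_force: 0.0
```

>>> send_rows --increments '[{"dp": [0, 0, 0], "rot": [0, 0, 0], "jaw": 0.3}, {"dp": [0, 0, 0], "rot": [0, 0, 0], "jaw": 0.0}, {"dp": [0, 0, 0], "rot": [0, 0, 0], "jaw": -0.1}, {"dp": [0, 0, 0], "rot": [0, 0, 0], "jaw": -0.2}, {"dp": [0, 0, 0], "rot": [0, 0, 0], "jaw": -0.4}, {"dp": [0, 0, 0], "rot": [0, 0, 0], "jaw": -0.6}, {"dp": [0, 0, 0], "rot": [0, 0, 0], "jaw": -1}, {"dp": [0, 0, 0], "rot": [0, 0, 0], "jaw": -1}]' --grip_force 50

```text
clock: 4.37
ee_pos: [0.4504, 0.205, 0.0212]
ee_rot: [0.043, 0.952, 0.255, -0.163]
contact_force: [1.0, 1.6, 4.4]
finger_gap: 0.03
grip_force: 49.9
```

Run:
```python
from h import *
st(); print(np.load("grasp.npy")[:3,3])
```

```text
t 4.37 p [0.4504 0.205  0.0212] xyaw 30.04 z [-0.289 -0.165 -0.943] gap 0.03 gf 49.9 F [1.  1.6 4.4] q [ 0.371  0.561  1.806 -0.055  1.111  1.45 ]
[0.44836736 0.20422368 0.01914584]
```

```bash
cat >> h.py <<'E'
def fk(q,k):
    h,L1,a,L2,d=k
    Y=lambda t:R.from_euler("y",t).as_matrix(); Z=lambda t:R.from_euler("z",t).as_matrix()
    A=Z(q[0]); p=np.array([0,0,h]); A=A@Y(q[1]); p=p+A@[0,0,L1]; A=A@Y(q[2]); p=p+A@[a,0,L2]
    A=A@Z(q[3])@Y(q[4])@Z(q[5]+np.pi/2); return p+A@[0,0,d],A
def ik(T,k,q0):
    from scipy.optimize import least_squares
    lo=[-3.06,-.79,.05,-1.19,.05,-2.94]; hi=[3.06,1.96,2.63,4.34,2.64,2.94]
    def f(q):
        p,A=fk(q,k); return np.r_[(p-T[:3,3])*5,R.from_matrix(A.T@T[:3,:3]).as_rotvec()]
    r=least_squares(f,np.clip(q0,np.array(lo)+1e-3,np.array(hi)-1e-3),bounds=(lo,hi)); return r.x,np.abs(r.fun).max()
E
python3 - <<'E'
from h import *
import pickle
from scipy.optimize import least_squares
D=[([1.20032,.308934,1.63509,0,1.19969,-.06968],[.18491,.59623,.23014]),([.343,.097,1.957,0,1.088,1.414],[.4524,.2078,.1997]),
([.383,.492,1.701,-.048,1.29,1.44],[.4788,.2243,.1039]),([.371,.561,1.806,-.055,1.111,1.45],[.4504,.205,.0212])]
f=lambda k:np.concatenate([fk(q,k)[0]-p for q,p in D])
r=least_squares(f,[.3,.4,0,.4,.2]); print(r.x.round(4),np.abs(r.fun).max()); 
print(fk(D[3][0],r.x)[1].round(3).tolist(),cur()[:3,:3].round(3).tolist())
np.save("k.npy",r.x)
S=pickle.load(open("s0.pkl","rb"))
C=ray(S["side"],[(334.75,187.5),(335.75,200.5),(355.5,186.25),(358.75,198)],.07)[:,:2]; print(C.round(4).tolist(),C.mean(0))
d=C[0]+C[1]-C[2]-C[3]; print(np.degrees(np.arctan2(d[1],d[0])))
G=cur(); o=np.load("scoop.npy"); a=np.radians(o[2]); Sc=Tm([o[0],o[1],0],R.from_euler("z",a).as_matrix()); np.save("TS.npy",np.linalg.inv(G)@Sc); print((np.linalg.inv(G)@Sc).round(4).tolist())
E
```

```text
[0.317  0.3474 0.1541 0.6046 0.0492] 0.040517981661037566
[[0.816, 0.501, -0.289], [0.473, -0.866, -0.165], [-0.333, -0.002, -0.943]] [[0.816, 0.5, -0.289], [0.472, -0.866, -0.165], [-0.333, -0.001, -0.943]]
[[0.4874, -0.2654], [0.4846, -0.2039], [0.43, -0.2734], [0.4229, -0.2174]] [ 0.45621719 -0.24004972]
10.215211948300922
[[-0.943, 0.001, -0.3328, 0.013], [0.0016, 1.0, -0.0014, -0.0003], [0.3328, -0.0018, -0.943, 0.0179], [0.0, 0.0, 0.0, 1.0]]
```

```bash
sed -i 's/h,L1,a,L2,d=k/h,L1,a,L2,d,b=k/; s/p=np.array(\[0,0,h\])/p=A@[0,b,h]/' h.py
cat >> h.py <<'E'
TS=None
def scoopT(lip,yaw,th):
    A=R.from_euler("z",np.radians(yaw)).as_matrix()@Ry(th); return Tm(np.array(lip)-A@[.0685,0,.058],A)
def toolfor(lip,yaw,th): return scoopT(lip,yaw,th)@np.linalg.inv(np.load("TS.npy"))
E
python3 - <<'E'
from h import *
from scipy.optimize import least_squares
D=[([1.20032,.308934,1.63509,0,1.19969,-.06968],[.18491,.59623,.23014]),([.343,.097,1.957,0,1.088,1.414],[.4524,.2078,.1997]),
([.383,.492,1.701,-.048,1.29,1.44],[.4788,.2243,.1039]),([.371,.561,1.806,-.055,1.111,1.45],[.4504,.205,.0212])]
f=lambda k:np.concatenate([fk(q,k)[0]-p for q,p in D])
r=least_squares(f,[.3,.4,0,.4,.2,.05]); print(r.x.round(4),np.abs(r.fun).max()); k=r.x; np.save("k.npy",k)
for yaw in(-110,-90,-70,-50):
    q=sense()["q"]
    for th,z,off in((0,.2,.04),(35,.12,.02),(55,.085,.01),(70,.085,.008),(85,.085,.008),(95,.085,.008)):
        u=np.array([np.cos(np.radians(yaw)),np.sin(np.radians(yaw))])
        T=toolfor(np.r_[np.array([.455,-.242])-u*off,z],yaw,th); q,e=ik(T,k,q); w=T[:3,3]-T[:3,2]*.2
        print(yaw,th,q.round(2),round(e,4),T[:3,3].round(3),w.round(3))
E
```

```text
[0.3146 0.4815 0.0354 0.5261 0.3184 0.0436] 0.00019991268229477277
-110 0 [-0.17  0.23  1.93 -0.38  1.08  0.38] 0.0 [ 0.49  -0.146  0.163] [ 0.513 -0.084  0.352]
-110 35 [-0.56  0.25  1.98  0.32  1.   -0.39] 0.0 [ 0.487 -0.156  0.126] [ 0.469 -0.206  0.318]
-110 55 [-0.77  0.39  1.94  0.61  1.18 -0.77] 0.0 [ 0.481 -0.171  0.115] [ 0.442 -0.28   0.278]
-110 70 [-0.89  0.5   1.88  0.74  1.39 -0.92] 0.0 [ 0.477 -0.182  0.131] [ 0.425 -0.327  0.258]
-110 85 [-0.97  0.64  1.81  0.83  1.59 -1.02] 0.0 [ 0.472 -0.195  0.144] [ 0.411 -0.366  0.227]
-110 95 [-1.01  0.74  1.76  0.89  1.73 -1.07] 0.0 [ 0.469 -0.205  0.15 ] [ 0.403 -0.387  0.2  ]
-90 0 [-0.17  0.09  2.09 -0.42  0.95  0.08] 0.0 [ 0.455 -0.14   0.163] [ 0.456 -0.073  0.352]
-90 35 [-0.56  0.24  1.98  0.26  1.08 -0.7 ] 0.0 [ 0.455 -0.15   0.126] [ 0.456 -0.204  0.318]
-90 55 [-0.73  0.44  1.86  0.46  1.32 -0.96] 0.0 [ 0.455 -0.166  0.115] [ 0.456 -0.282  0.278]
-90 70 [-0.82  0.57  1.75  0.55  1.55 -1.05] 0.0 [ 0.455 -0.178  0.131] [ 0.456 -0.333  0.258]
-90 85 [-0.88  0.72  1.64  0.63  1.77 -1.1 ] 0.0 [ 0.455 -0.192  0.144] [ 0.456
[... 548 characters left out ...]
0.195  0.144] [ 0.501 -0.366  0.227]
-70 95 [-0.79  0.9   1.42  0.47  2.06 -1.22] 0.0 [ 0.442 -0.205  0.15 ] [ 0.508 -0.387  0.2  ]
-50 0 [-0.38 -0.18  2.35 -0.25  0.69 -0.91] 0.0 [ 0.39  -0.163  0.163] [ 0.347 -0.112  0.352]
-50 35 [-0.57  0.24  1.99  0.09  1.17 -1.31] 0.0 [ 0.396 -0.171  0.126] [ 0.431 -0.212  0.318]
-50 55 [-0.62  0.51  1.75  0.14  1.49 -1.38] 0.0 [ 0.407 -0.184  0.115] [ 0.482 -0.273  0.278]
-50 70 [-0.65  0.67  1.58  0.17  1.76 -1.39] 0.0 [ 0.414 -0.193  0.131] [ 0.514 -0.311  0.258]
-50 85 [-0.67  0.84  1.42  0.2   2.01 -1.4 ] 0.0 [ 0.423 -0.203  0.144] [ 0.54  -0.343  0.227]
-50 95 [-0.68  0.95  1.32  0.23  2.17 -1.39] 0.0 [ 0.43  -0.212  0.15 ] [ 0.555 -0.36   0.2  ]
```

Run:
```python
from h import *
c=np.array([.455,-.242]); yaw=-82; u=np.array([np.cos(np.radians(yaw)),np.sin(np.radians(yaw))])
k=np.load("k.npy")
T0=cur(); L=T0.copy(); L[2,3]+=.14; E=scr(T0,L,8)
B=toolfor(np.r_[c-u*.05,.165],yaw,20); E=scr(L,B,32); P=L; q=sense()["q"]
for i in range(32):
    P=P@E
    if i%4==3: q,e=ik(P,k,q); print(P[:3,3].round(3),(P@np.load("TS.npy"))[:3,3].round(3),(P@np.load("TS.npy"))[2,:3].round(2),q.round(2),round(e,3))
```

```text
8 rows dp [-0.0058, -0.0, -0.0165] rot [-0.0, -0.0, 0.0]
32 rows dp [-0.0097, 0.0046, 0.0018] rot [-0.0061, 0.0095, -0.0367]
[0.428 0.168 0.167] [0.433 0.173 0.146] [-0.04 -0.02  1.  ] [ 0.33  0.26  1.87 -0.08  1.3   1.26] 0.0
[0.411 0.128 0.17 ] [0.415 0.135 0.149] [-0.08 -0.04  1.  ] [ 0.27  0.17  1.97 -0.1   1.25  1.06] 0.0
[0.4   0.086 0.171] [0.404 0.094 0.151] [-0.13 -0.05  0.99] [ 0.19  0.09  2.05 -0.12  1.19  0.84] 0.0
[0.395 0.043 0.171] [0.398 0.052 0.151] [-0.17 -0.05  0.98] [ 0.09  0.03  2.11 -0.12  1.14  0.6 ] 0.0
[ 0.396 -0.001  0.168] [0.398 0.01  0.149] [-0.22 -0.05  0.97] [-0.03 -0.01  2.14 -0.11  1.09  0.33] 0.0
[ 0.404 -0.043  0.164] [ 0.405 -0.032  0.145] [-0.26 -0.04  0.96] [-0.16 -0.01  2.15 -0.09  1.04  0.04] 0.0
[ 0.418 -0.084  0.159] [ 0.418 -0.072  0.14 ] [-0.3  -0.02  0.95] [-0.27  0.02  2.13 -0.04  1.   -0.24] 0.0
[ 0.439 -0.122  0.152] [ 0.436 -0.109  0.134] [-0.34  0.    0.94] [-0.37  0.08  2.08  0.01  0.98 -0.52] 0.0
```

>>> send_rows --increments '[{"dp": [-0.0029, 0, -0.0083], "rot": [0, 0, 0], "jaw": -1}, {"dp": [-0.0058, 0, -0.0165], "rot": [0, 0, 0], "jaw": -1}, {"dp": [-0.0058, 0, -0.0165], "rot": [0, 0, 0], "jaw": -1}, {"dp": [-0.0058, 0, -0.0165], "rot": [0, 0, 0], "jaw": -1}, {"dp": [-0.0058, 0, -0.0165], "rot": [0, 0, 0], "jaw": -1}, {"dp": [-0.0058, 0, -0.0165], "rot": [0, 0, 0], "jaw": -1}, {"dp": [-0.0058, 0, -0.0165], "rot": [0, 0, 0], "jaw": -1}, {"dp": [-0.0058, 0, -0.0165], "rot": [0, 0, 0], "jaw": -1}]'

```text
clock: 5.03
ee_pos: [0.4492, 0.2038, 0.1522]
ee_rot: [0.044, 0.952, 0.255, -0.165]
contact_force: [0.7, -0.2, -1.5]
finger_gap: 0.0295
grip_force: 49.6
```

>>> send_rows --increments '[{"dp": [-0.0029, 0, -0.0083], "rot": [0, 0, 0], "jaw": -1}, {"dp": [0, 0, 0], "rot": [0, 0, 0], "jaw": -1}, {"dp": [-0.0049, 0.0023, 0.0009], "rot": [-0.003, 0.0048, -0.0184], "jaw": -1}, {"dp": [-0.0049, 0.0023, 0.0009], "rot": [-0.003, 0.0048, -0.0184], "jaw": -1}, {"dp": [-0.0097, 0.0046, 0.0018], "rot": [-0.0061, 0.0095, -0.0367], "jaw": -1}, {"dp": [-0.0097, 0.0046, 0.0018], "rot": [-0.0061, 0.0095, -0.0367], "jaw": -1}, {"dp": [-0.0097, 0.0046, 0.0018], "rot": [-0.0061, 0.0095, -0.0367], "jaw": -1}, {"dp": [-0.0097, 0.0046, 0.0018], "rot": [-0.0061, 0.0095, -0.0367], "jaw": -1}]'

```text
clock: 5.7
ee_pos: [0.4206, 0.1566, 0.1655]
ee_rot: [0.036, 0.926, 0.346, -0.143]
contact_force: [-1.0, -0.1, -2.2]
finger_gap: 0.0293
grip_force: 49.6
```

>>> send_rows --increments '[{"dp": [-0.0097, 0.0046, 0.0018], "rot": [-0.0061, 0.0095, -0.0367], "jaw": -1}, {"dp": [-0.0097, 0.0046, 0.0018], "rot": [-0.0061, 0.0095, -0.0367], "jaw": -1}, {"dp": [-0.0097, 0.0046, 0.0018], "rot": [-0.0061, 0.0095, -0.0367], "jaw": -1}, {"dp": [-0.0097, 0.0046, 0.0018], "rot": [-0.0061, 0.0095, -0.0367], "jaw": -1}, {"dp": [-0.0097, 0.0046, 0.0018], "rot": [-0.0061, 0.0095, -0.0367], "jaw": -1}, {"dp": [-0.0097, 0.0046, 0.0018], "rot": [-0.0061, 0.0095, -0.0367], "jaw": -1}, {"dp": [-0.0097, 0.0046, 0.0018], "rot": [-0.0061, 0.0095, -0.0367], "jaw": -1}, {"dp": [-0.0097, 0.0046, 0.0018], "rot": [-0.0061, 0.0095, -0.0367], "jaw": -1}]'

```text
clock: 6.37
ee_pos: [0.3954, 0.0738, 0.1694]
ee_rot: [0.024, 0.869, 0.483, -0.103]
contact_force: [0.1, 0.6, -1.7]
finger_gap: 0.0295
grip_force: 49.6
```

>>> send_rows --increments '[{"dp": [-0.0097, 0.0046, 0.0018], "rot": [-0.0061, 0.0095, -0.0367], "jaw": -1}, {"dp": [-0.0097, 0.0046, 0.0018], "rot": [-0.0061, 0.0095, -0.0367], "jaw": -1}, {"dp": [-0.0097, 0.0046, 0.0018], "rot": [-0.0061, 0.0095, -0.0367], "jaw": -1}, {"dp": [-0.0097, 0.0046, 0.0018], "rot": [-0.0061, 0.0095, -0.0367], "jaw": -1}, {"dp": [-0.0097, 0.0046, 0.0018], "rot": [-0.0061, 0.0095, -0.0367], "jaw": -1}, {"dp": [-0.0097, 0.0046, 0.0018], "rot": [-0.0061, 0.0095, -0.0367], "jaw": -1}, {"dp": [-0.0097, 0.0046, 0.0018], "rot": [-0.0061, 0.0095, -0.0367], "jaw": -1}, {"dp": [-0.0097, 0.0046, 0.0018], "rot": [-0.0061, 0.0095, -0.0367], "jaw": -1}]'

```text
clock: 7.03
ee_pos: [0.3952, -0.0124, 0.1655]
ee_rot: [0.011, 0.792, 0.607, -0.06]
contact_force: [-0.2, 0.9, -2.8]
finger_gap: 0.0296
grip_force: 49.6
```

>>> send_rows --increments '[{"dp": [-0.0097, 0.0046, 0.0018], "rot": [-0.0061, 0.0095, -0.0367], "jaw": -1}, {"dp": [-0.0097, 0.0046, 0.0018], "rot": [-0.0061, 0.0095, -0.0367], "jaw": -1}, {"dp": [-0.0097, 0.0046, 0.0018], "rot": [-0.0061, 0.0095, -0.0367], "jaw": -1}, {"dp": [-0.0097, 0.0046, 0.0018], "rot": [-0.0061, 0.0095, -0.0367], "jaw": -1}, {"dp": [-0.0097, 0.0046, 0.0018], "rot": [-0.0061, 0.0095, -0.0367], "jaw": -1}, {"dp": [-0.0097, 0.0046, 0.0018], "rot": [-0.0061, 0.0095, -0.0367], "jaw": -1}, {"dp": [-0.0049, 0.0023, 0.0009], "rot": [-0.003, 0.0048, -0.0184], "jaw": -1}, {"dp": [-0.0049, 0.0023, 0.0009], "rot": [-0.003, 0.0048, -0.0184], "jaw": -1}]'

```text
clock: 7.7
ee_pos: [0.416, -0.0847, 0.1566]
ee_rot: [0.0, 0.709, 0.704, -0.022]
contact_force: [0.1, 0.4, -2.2]
finger_gap: 0.0296
grip_force: 49.6
```

>>> send_rows --increments '[{"dp": [-0.0049, 0.0023, 0.0009], "rot": [-0.003, 0.0048, -0.0184], "jaw": -1}, {"dp": [-0.0049, 0.0023, 0.0009], "rot": [-0.003, 0.0048, -0.0184], "jaw": -1}, {"dp": [-0.0049, 0.0023, 0.0009], "rot": [-0.003, 0.0048, -0.0184], "jaw": -1}, {"dp": [-0.0049, 0.0023, 0.0009], "rot": [-0.003, 0.0048, -0.0184], "jaw": -1}, {"dp": [0, 0, 0], "rot": [0, 0, 0], "jaw": -1}, {"dp": [0, 0, 0], "rot": [0, 0, 0], "jaw": -1}]'

```text
clock: 8.2
ee_pos: [0.426, -0.1037, 0.1537]
ee_rot: [-0.003, 0.684, 0.73, -0.011]
contact_force: [0.3, -0.5, -1.3]
finger_gap: 0.0294
grip_force: 49.6
```

Run:
```python
from h import *
import pickle
s=st(); a=snap("top"); b=snap("side"); pickle.dump((a,b),open("p1.pkl","wb"))
A=cv2.resize(a["img"][240:340,370:470],None,fx=4,fy=4,interpolation=cv2.INTER_CUBIC)
B=cv2.resize(b["img"][130:230,300:400],None,fx=4,fy=4,interpolation=cv2.INTER_CUBIC)
cv2.imwrite("pics/p1.png",np.hstack([A,B]))
l=cur()@np.load("TS.npy")@[.0685,0,.058,1]; print("lip",l,(cur()@np.load("TS.npy"))[:3,0])
print(proj(a,l[:3]),proj(b,l[:3]))
```

```text
t 8.2 p [ 0.426  -0.1037  0.1537] xyaw 93.72 z [-0.019 -0.012 -1.   ] gap 0.0294 gf 49.6 F [ 0.3 -0.5 -1.3] q [-0.326  0.053  2.112 -0.02   0.992 -0.379]
lip [ 0.43111567 -0.17408611  0.16889331  1.        ] [ 0.05715988 -0.94477631 -0.32269255]
[[411.80930206 293.32225753]] [[358.16416893 175.52498334]]
```

View pics/p1.png

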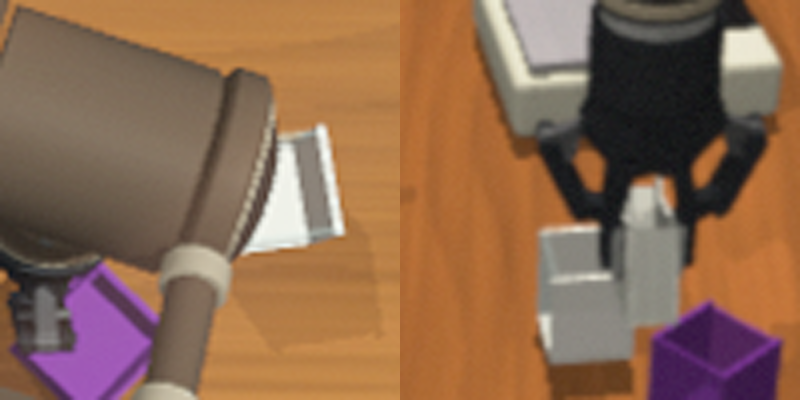

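The side crop shows the scoop held with its back face spanning about crop x 625–685 and y 222–325. The lip is near (650,185), and the cell to its left has its rim at (540–628, 230–278). I'll check the predicted corners against these.

Run:
```python
from h import *
import pickle
a,b=pickle.load(open("p1.pkl","rb")); S=cur()@np.load("TS.npy")
for p in [(-.033,-.015,0),(-.033,.015,0),(-.033,-.015,.058),(-.033,.015,.058),(.0685,-.015,.058),(.0685,.015,.058)]:
    w=(S@[*p,1])[:3]; u=proj(b,w)[0]; print(p,((u-[300,130])*4+[400,0]).round(0),w.round(3))
# side cell rim now
C=[(540,232),(552,282),(622,225),(632,275)]
P=ray(b,[((x-400)/4+300,y/4+130) for x,y in C],.07); print(P[:,:2].round(4).tolist(),P.mean(0))
# top: right rim outer corners
print(ray(a,[(323/4+370,125/4+240),(343/4+370,234/4+240)],.07).round(4))
```

```text
(-0.033, -0.015, 0) [676. 319.] [ 0.408 -0.061  0.147]
(-0.033, 0.015, 0) [625. 321.] [ 0.438 -0.059  0.147]
(-0.033, -0.015, 0.058) [677. 224.] [ 0.41  -0.079  0.202]
(-0.033, 0.015, 0.058) [625. 226.] [ 0.44  -0.077  0.201]
(0.0685, -0.015, 0.058) [657. 181.] [ 0.416 -0.175  0.169]
(0.0685, 0.015, 0.058) [609. 183.] [ 0.446 -0.173  0.169]
[[0.4867, -0.263], [0.4786, -0.2041], [0.43, -0.2734], [0.425, -0.2139]] [ 0.45507382 -0.23860648  0.07      ]
[[ 0.4879 -0.2717  0.07  ]
 [ 0.4303 -0.2809  0.07  ]]
```

Run:
```python
from h import *
c=np.array([.455,-.243]); yaw=-82; u=np.array([np.cos(np.radians(yaw)),np.sin(np.radians(yaw))])
k=np.load("k.npy")
T0=cur(); A=toolfor(np.r_[c-u*.022,.105],yaw,40); scr(T0,A,14)
B=toolfor(np.r_[c-u*.016,.080],yaw,46); scr(A,B,6)
C=toolfor(np.r_[c-u*.016,.080],yaw,76); scr(B,C,36)
D=toolfor(np.r_[c-u*.014,.082],yaw,95); scr(C,D,12)
q=sense()["q"]
for T in(A,B,C,D): q,e=ik(T,k,q); print(T[:3,3].round(3),q.round(2),round(e,4))
```

```text
14 rows dp [-0.0039, 0.0008, 0.0021] rot [-0.0003, 0.0263, -0.0055]
6 rows dp [-0.0023, 0.0, 0.0022] rot [0.0, 0.0175, -0.0]
36 rows dp [0.0002, -0.0, -0.001] rot [0.0, 0.0145, -0.0]
12 rows dp [0.0004, -0.0, -0.0022] rot [0.0, 0.0276, -0.0001]
[ 0.442 -0.151  0.117] [-0.6   0.3   1.96  0.29  1.15 -0.89] 0.0
[ 0.443 -0.158  0.099] [-0.65  0.39  1.91  0.34  1.21 -0.97] 0.0
[ 0.446 -0.177  0.131] [-0.8   0.66  1.67  0.51  1.68 -1.13] 0.0
[ 0.449 -0.198  0.147] [-0.86  0.86  1.52  0.6   1.97 -1.15] 0.0
```

>>> send_rows --increments '[{"dp": [-0.0039, 0.0008, 0.0021], "rot": [-0.0003, 0.0263, -0.0055], "jaw": -1}, {"dp": [-0.0039, 0.0008, 0.0021], "rot": [-0.0003, 0.0263, -0.0055], "jaw": -1}, {"dp": [-0.0039, 0.0008, 0.0021], "rot": [-0.0003, 0.0263, -0.0055], "jaw": -1}, {"dp": [-0.0039, 0.0008, 0.0021], "rot": [-0.0003, 0.0263, -0.0055], "jaw": -1}, {"dp": [-0.0039, 0.0008, 0.0021], "rot": [-0.0003, 0.0263, -0.0055], "jaw": -1}, {"dp": [-0.0039, 0.0008, 0.0021], "rot": [-0.0003, 0.0263, -0.0055], "jaw": -1}, {"dp": [-0.0039, 0.0008, 0.0021], "rot": [-0.0003, 0.0263, -0.0055], "jaw": -1}]'

```text
clock: 8.88
ee_pos: [0.4349, -0.1293, 0.1381]
ee_rot: [-0.069, 0.667, 0.74, 0.054]
contact_force: [-0.1, 0.6, -1.9]
finger_gap: 0.0294
grip_force: 49.6
```

>>> send_rows --increments '[{"dp": [-0.0039, 0.0008, 0.0021], "rot": [-0.0003, 0.0263, -0.0055], "jaw": -1}, {"dp": [-0.0039, 0.0008, 0.0021], "rot": [-0.0003, 0.0263, -0.0055], "jaw": -1}, {"dp": [-0.0039, 0.0008, 0.0021], "rot": [-0.0003, 0.0263, -0.0055], "jaw": -1}, {"dp": [-0.0039, 0.0008, 0.0021], "rot": [-0.0003, 0.0263, -0.0055], "jaw": -1}, {"dp": [-0.0039, 0.0008, 0.0021], "rot": [-0.0003, 0.0263, -0.0055], "jaw": -1}, {"dp": [-0.0039, 0.0008, 0.0021], "rot": [-0.0003, 0.0263, -0.0055], "jaw": -1}, {"dp": [-0.0039, 0.0008, 0.0021], "rot": [-0.0003, 0.0263, -0.0055], "jaw": -1}]'

```text
clock: 9.47
ee_pos: [0.4432, -0.1514, 0.117]
ee_rot: [-0.134, 0.645, 0.743, 0.117]
contact_force: [0.1, -0.1, -2.4]
finger_gap: 0.0295
grip_force: 49.6
```

>>> send_rows --increments '[{"dp": [-0.0023, 0, 0.0022], "rot": [0, 0.0175, 0], "jaw": -1}, {"dp": [-0.0023, 0, 0.0022], "rot": [0, 0.0175, 0], "jaw": -1}, {"dp": [-0.0023, 0, 0.0022], "rot": [0, 0.0175, 0], "jaw": -1}, {"dp": [-0.0023, 0, 0.0022], "rot": [0, 0.0175, 0], "jaw": -1}, {"dp": [-0.0023, 0, 0.0022], "rot": [0, 0.0175, 0], "jaw": -1}, {"dp": [-0.0023, 0, 0.0022], "rot": [0, 0.0175, 0], "jaw": -1}, {"dp": [0, 0, 0], "rot": [0, 0, 0], "jaw": -1}, {"dp": [0, 0, 0], "rot": [0, 0, 0], "jaw": -1}]'

```text
clock: 10.13
ee_pos: [0.4442, -0.1591, 0.0994]
ee_rot: [-0.173, 0.639, 0.735, 0.151]
contact_force: [0.4, 0.4, -2.3]
finger_gap: 0.0292
grip_force: 49.6
```

Run:
```python
from h import *
import pickle
st(); S=cur()@np.load("TS.npy"); print("lip",(S@[.0685,0,.058,1])[:3],"x",S[:3,0].round(3))
b=snap("side"); a=snap("top"); pickle.dump((a,b),open("p2.pkl","wb"))
B=cv2.resize(b["img"][130:230,300:400],None,fx=5,fy=5,interpolation=cv2.INTER_CUBIC)
cv2.imwrite("pics/p2.png",B)
for z in(0,): print(((proj(b,(S@[.0685,0,.058,1])[:3])[0]-[300,130])*5).round(0))
c=np.array([.455,-.243]); yaw=-82; u=np.array([np.cos(np.radians(yaw)),np.sin(np.radians(yaw))])
C=toolfor(np.r_[c-u*.016,.080],yaw,76); scr(cur(),C,36)
```

```text
t 10.13 p [ 0.4442 -0.1591  0.0994] xyaw 98.0 z [-0.062  0.443 -0.895] gap 0.0292 gf 49.6 F [ 0.4  0.4 -2.3] q [-0.652  0.387  1.912  0.343  1.205 -0.974]
lip [ 0.45363733 -0.22813207  0.08024576] x [ 0.098 -0.688 -0.719]
[237. 312.]
36 rows dp [0.0002, -0.0, -0.001] rot [0.0001, 0.0146, 0.0]
```

View pics/p2.png

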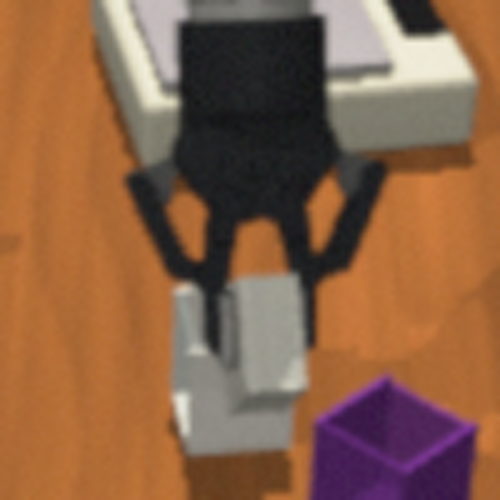

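The side view shows the tipped scoop over the near part of the cell mouth and laterally centred, with the lip predicted at crop (237,312) and the cell spanning 175–300. I'll pour slowly now.

>>> send_rows --increments '[{"dp": [0.0002, 0, -0.001], "rot": [0, 0.0146, 0], "jaw": -1}, {"dp": [0.0002, 0, -0.001], "rot": [0, 0.0146, 0], "jaw": -1}, {"dp": [0.0002, 0, -0.001], "rot": [0, 0.0146, 0], "jaw": -1}, {"dp": [0.0002, 0, -0.001], "rot": [0, 0.0146, 0], "jaw": -1}, {"dp": [0.0002, 0, -0.001], "rot": [0, 0.0146, 0], "jaw": -1}, {"dp": [0.0002, 0, -0.001], "rot": [0, 0.0146, 0], "jaw": -1}, {"dp": [0.0002, 0, -0.001], "rot": [0, 0.0146, 0], "jaw": -1}, {"dp": [0.0002, 0, -0.001], "rot": [0, 0.0146, 0], "jaw": -1}]'

```text
clock: 10.9
ee_pos: [0.4448, -0.1616, 0.1076]
ee_rot: [-0.216, 0.628, 0.723, 0.188]
contact_force: [0.1, -0.6, -2.2]
finger_gap: 0.0296
grip_force: 49.8
```

>>> send_rows --increments '[{"dp": [0.0002, 0, -0.001], "rot": [0, 0.0146, 0], "jaw": -1}, {"dp": [0.0002, 0, -0.001], "rot": [0, 0.0146, 0], "jaw": -1}, {"dp": [0.0002, 0, -0.001], "rot": [0, 0.0146, 0], "jaw": -1}, {"dp": [0.0002, 0, -0.001], "rot": [0, 0.0146, 0], "jaw": -1}, {"dp": [0.0002, 0, -0.001], "rot": [0, 0.0146, 0], "jaw": -1}, {"dp": [0.0002, 0, -0.001], "rot": [0, 0.0146, 0], "jaw": -1}, {"dp": [0.0002, 0, -0.001], "rot": [0, 0.0146, 0], "jaw": -1}, {"dp": [0.0002, 0, -0.001], "rot": [0, 0.0146, 0], "jaw": -1}]'

```text
clock: 11.57
ee_pos: [0.4452, -0.1649, 0.115]
ee_rot: [-0.258, 0.616, 0.709, 0.224]
contact_force: [-0.2, 0.0, -1.8]
finger_gap: 0.0293
grip_force: 50.0
```

>>> send_rows --increments '[{"dp": [0.0002, 0, -0.001], "rot": [0, 0.0146, 0], "jaw": -1}, {"dp": [0.0002, 0, -0.001], "rot": [0, 0.0146, 0], "jaw": -1}, {"dp": [0.0002, 0, -0.001], "rot": [0, 0.0146, 0], "jaw": -1}, {"dp": [0.0002, 0, -0.001], "rot": [0, 0.0146, 0], "jaw": -1}, {"dp": [0.0002, 0, -0.001], "rot": [0, 0.0146, 0], "jaw": -1}, {"dp": [0.0002, 0, -0.001], "rot": [0, 0.0146, 0], "jaw": -1}, {"dp": [0.0002, 0, -0.001], "rot": [0, 0.0146, 0], "jaw": -1}, {"dp": [0.0002, 0, -0.001], "rot": [0, 0.0146, 0], "jaw": -1}]'

```text
clock: 12.23
ee_pos: [0.4459, -0.1692, 0.1219]
ee_rot: [-0.299, 0.602, 0.693, 0.26]
contact_force: [-0.2, -0.2, -1.3]
finger_gap: 0.0295
grip_force: 50.1
```

>>> send_rows --increments '[{"dp": [0.0002, 0, -0.001], "rot": [0, 0.0146, 0], "jaw": -1}, {"dp": [0.0002, 0, -0.001], "rot": [0, 0.0146, 0], "jaw": -1}, {"dp": [0.0002, 0, -0.001], "rot": [0, 0.0146, 0], "jaw": -1}, {"dp": [0.0002, 0, -0.001], "rot": [0, 0.0146, 0], "jaw": -1}, {"dp": [0.0002, 0, -0.001], "rot": [0, 0.0146, 0], "jaw": -1}, {"dp": [0.0002, 0, -0.001], "rot": [0, 0.0146, 0], "jaw": -1}, {"dp": [0.0002, 0, -0.001], "rot": [0, 0.0146, 0], "jaw": -1}, {"dp": [0.0002, 0, -0.001], "rot": [0, 0.0146, 0], "jaw": -1}]'

```text
clock: 12.9
ee_pos: [0.4465, -0.1742, 0.1283]
ee_rot: [-0.339, 0.586, 0.675, 0.295]
contact_force: [-0.1, 0.4, -1.3]
finger_gap: 0.0297
grip_force: 50.1
```

Run:
```python
from h import *
st(); S=cur()@np.load("TS.npy"); print("lip",(S@[.0685,0,.058,1])[:3],"x",S[:3,0].round(3))
for n in("side","top"):
    i=snap(n)["img"].astype(int); m=((i[...,1]>i[...,2]+25)&(i[...,1]>i[...,0]+15)).astype(np.uint8)
    k,l,s,c=cv2.connectedComponentsWithStats(m)
    print(n,[(c[j].round().tolist(),int(s[j,4])) for j in range(1,k) if 3<s[j,4]<3000 ])
c=np.array([.455,-.243]); yaw=-82; u=np.array([np.cos(np.radians(yaw)),np.sin(np.radians(yaw))])
D=toolfor(np.r_[c-u*.014,.082],yaw,97); scr(cur(),D,14)
```

```text
t 12.9 p [ 0.4465 -0.1742  0.1283] xyaw 98.08 z [-0.112  0.794 -0.597] gap 0.0297 gf 50.1 F [-0.1  0.4 -1.3] q [-0.792  0.627  1.696  0.5    1.632 -1.12 ]
lip [ 0.45375561 -0.22727358  0.0798035 ] x [ 0.044 -0.293 -0.955]
side [([356.0, 64.0], 89), ([271.0, 171.0], 124), ([272.0, 190.0], 6)]
top [([497.0, 192.0], 26)]
14 rows dp [0.0005, -0.0001, -0.0023] rot [0.0002, 0.0302, 0.0001]
```

>>> send_rows --increments '[{"dp": [0.0005, 0, -0.0023], "rot": [0, 0.0302, 0], "jaw": -1}, {"dp": [0.0005, 0, -0.0023], "rot": [0, 0.0302, 0], "jaw": -1}, {"dp": [0.0005, 0, -0.0023], "rot": [0, 0.0302, 0], "jaw": -1}, {"dp": [0.0005, 0, -0.0023], "rot": [0, 0.0302, 0], "jaw": -1}, {"dp": [0.0005, 0, -0.0023], "rot": [0, 0.0302, 0], "jaw": -1}, {"dp": [0.0005, 0, -0.0023], "rot": [0, 0.0302, 0], "jaw": -1}, {"dp": [0.0005, 0, -0.0023], "rot": [0, 0.0302, 0], "jaw": -1}]'

```text
clock: 13.58
ee_pos: [0.4483, -0.186, 0.1398]
ee_rot: [-0.408, 0.552, 0.635, 0.355]
contact_force: [0.5, 1.0, -2.0]
finger_gap: 0.0297
grip_force: 50.1
```

>>> send_rows --increments '[{"dp": [0.0005, 0, -0.0023], "rot": [0, 0.0302, 0], "jaw": -1}, {"dp": [0.0005, 0, -0.0023], "rot": [0, 0.0302, 0], "jaw": -1}, {"dp": [0.0005, 0, -0.0023], "rot": [0, 0.0302, 0], "jaw": -1}, {"dp": [0.0005, 0, -0.0023], "rot": [0, 0.0302, 0], "jaw": -1}, {"dp": [0.0005, 0, -0.0023], "rot": [0, 0.0302, 0], "jaw": -1}, {"dp": [0.0005, 0, -0.0023], "rot": [0, 0.0302, 0], "jaw": -1}, {"dp": [0.0005, 0, -0.0023], "rot": [0, 0.0302, 0], "jaw": -1}, {"dp": [0, 0, 0], "rot": [0, 0, 0], "jaw": -1}]'

```text
clock: 14.25
ee_pos: [0.4499, -0.1999, 0.1473]
ee_rot: [-0.473, 0.511, 0.588, 0.411]
contact_force: [-0.8, 0.4, -1.3]
finger_gap: 0.0296
grip_force: 50.2
```

Run:
```python
from h import *
st(); k=np.load("k.npy"); TS=np.load("TS.npy")
S=cur()@TS; print("lip",(S@[.0685,0,.058,1])[:3],"x",S[:3,0].round(3))
T0=cur(); U=T0.copy(); U[2,3]+=.06; U[1,3]+=.05; scr(T0,U,5)
# place: scoop yaw -150, near its start
Sc=Tm([.456,.2085,.001],R.from_euler("z",np.radians(-150)).as_matrix()); P=Sc@np.linalg.inv(TS); Pa=P.copy(); Pa[2,3]+=.1
for N,A,B in((30,U,Pa),(10,Pa,P)):
    E=scr(A,B,N); X=A; q=sense()["q"]
    for i in range(N):
        X=X@E; q,e=ik(X,k,q)
        if i%3==2: s=X@TS; print(X[:3,3].round(3),s[:3,3].round(3),"lip",(s@[.0685,0,.058,1])[:3].round(3),q.round(2),round(e,4))
```

```text
t 14.25 p [ 0.4499 -0.1999  0.1473] xyaw 97.9 z [-0.136  0.967 -0.214] gap 0.0296 gf 50.2 F [-0.8  0.4 -1.3] q [-0.861  0.876  1.507  0.616  1.993 -1.151]
lip [ 0.45357617 -0.2285105   0.08108292] x [-0.016  0.122 -0.992]
5 rows dp [0.0138, 0.0014, 0.0071] rot [-0.0, 0.0, -0.0]
30 rows dp [0.0088, -0.0039, 0.01] rot [-0.0215, -0.049, 0.0386]
[ 0.435 -0.115  0.225] [ 0.434 -0.094  0.231] lip [ 0.431 -0.154  0.164] [-0.8   0.56  1.76  0.67  1.86 -0.97] 0.0
[ 0.424 -0.077  0.238] [ 0.426 -0.055  0.241] lip [ 0.412 -0.124  0.185] [-0.76  0.38  1.89  0.66  1.73 -0.8 ] 0.0
[ 0.418 -0.037  0.246] [ 0.422 -0.015  0.244] lip [ 0.397 -0.09   0.202] [-0.68  0.21  1.99  0.65  1.6  -0.6 ] 0.0
[0.416 0.005 0.247] [0.421 0.026 0.242] lip [ 0.387 -0.053  0.214] [-0.56  0.07  2.06  0.61  1.47 -0.36] 0.0
[0.417 0.046 0.242] [0.423 0.065 0.233] lip [ 0.381 -0.013  0.221] [-0.39 -0.02  2.1   0.54  1.34 -0.07] 0.0
[0.421 0.086 0.23 ] [0.428 0.103 0.218] lip [0.379 0.028 0.221] [-0.2  -0.04  2.09  0.42  1.24  0.27] 0.0
[0.427 0.123 0.211] [0.435 0.137 0.196] lip [0.38  0.068 0.215] [-0.01  0.    2.06  0.28  1.17  0.61] 0.0
[0.435 0.155 0.187] [0.442 0.166 0.169] lip [0.384 0.107 0.203] [0.16 0.11 1.99 0.14 1.17 0.94] 0.0
[0.443 0.183 0.157] [0.449 0.19  0.137] lip [0.39  0.143 0.184] [0.28 0.25 1.89 0.03 1.21 1.22] 0.0
[0.451 0.205 0.122] [0.456 0.209 0.101] lip [0.397 0.174 0.159] [ 0.37  0.41  1.78 -0.05  1.29  1.44] 0.0
10 rows dp [0.0033, 0.0, 0.0094] rot [-0.0, 0.0, 0.0]
[0.451 0.205 0.092] [0.456 0.208 0.071] lip [0.397 0.174 0.129] [ 0.37  0.45  1.79 -0.05  1.23  1.44] 0.0
[0.451 0.205 0.062] [0.456 0.208 0.041] lip [0.397 0.174 0.099] [ 0.37  0.5   1.8  -0.05  1.18  1.45] 0.0
[0.451 0.205 0.032] [0.456 0.208 0.011] lip [0.397 0.174 0.069] [ 0.37  0.54  1.8  -0.05  1.13  1.45] 0.0
```

>>> send_rows --increments '[{"dp": [0.0138, 0.0014, 0.0071], "rot": [0, 0, 0], "jaw": -1}, {"dp": [0.0138, 0.0014, 0.0071], "rot": [0, 0, 0], "jaw": -1}, {"dp": [0.0138, 0.0014, 0.0071], "rot": [0, 0, 0], "jaw": -1}, {"dp": [0.0138, 0.0014, 0.0071], "rot": [0, 0, 0], "jaw": -1}, {"dp": [0.0138, 0.0014, 0.0071], "rot": [0, 0, 0], "jaw": -1}]'

```text
clock: 14.67
ee_pos: [0.4501, -0.1491, 0.2086]
ee_rot: [-0.472, 0.511, 0.589, 0.411]
contact_force: [-0.2, 0.1, -0.9]
finger_gap: 0.0296
grip_force: 50.2
```

>>> send_rows --increments '[{"dp": [0.0088, -0.0039, 0.01], "rot": [-0.0215, -0.049, 0.0386], "jaw": -1}, {"dp": [0.0088, -0.0039, 0.01], "rot": [-0.0215, -0.049, 0.0386], "jaw": -1}, {"dp": [0.0088, -0.0039, 0.01], "rot": [-0.0215, -0.049, 0.0386], "jaw": -1}, {"dp": [0.0088, -0.0039, 0.01], "rot": [-0.0215, -0.049, 0.0386], "jaw": -1}, {"dp": [0.0088, -0.0039, 0.01], "rot": [-0.0215, -0.049, 0.0386], "jaw": -1}, {"dp": [0.0088, -0.0039, 0.01], "rot": [-0.0215, -0.049, 0.0386], "jaw": -1}, {"dp": [0.0088, -0.0039, 0.01], "rot": [-0.0215, -0.049, 0.0386], "jaw": -1}, {"dp": [0.0088, -0.0039, 0.01], "rot": [-0.0215, -0.049, 0.0386], "jaw": -1}]'

```text
clock: 15.33
ee_pos: [0.4193, -0.0498, 0.245]
ee_rot: [-0.36, 0.704, 0.547, 0.275]
contact_force: [0.5, -0.7, 0.1]
finger_gap: 0.0295
grip_force: 50.1
```

>>> send_rows --increments '[{"dp": [0.0088, -0.0039, 0.01], "rot": [-0.0215, -0.049, 0.0386], "jaw": -1}, {"dp": [0.0088, -0.0039, 0.01], "rot": [-0.0215, -0.049, 0.0386], "jaw": -1}, {"dp": [0.0088, -0.0039, 0.01], "rot": [-0.0215, -0.049, 0.0386], "jaw": -1}, {"dp": [0.0088, -0.0039, 0.01], "rot": [-0.0215, -0.049, 0.0386], "jaw": -1}, {"dp": [0.0088, -0.0039, 0.01], "rot": [-0.0215, -0.049, 0.0386], "jaw": -1}, {"dp": [0.0088, -0.0039, 0.01], "rot": [-0.0215, -0.049, 0.0386], "jaw": -1}, {"dp": [0, 0, 0], "rot": [0, 0, 0], "jaw": -1}]'

```text
clock: 15.92
ee_pos: [0.4151, 0.0354, 0.2461]
ee_rot: [-0.261, 0.815, 0.492, 0.161]
contact_force: [0.3, -0.3, -2.4]
finger_gap: 0.0296
grip_force: 50.0
```

Run:
```python
from h import *
import pickle
st(); a=snap("top"); b=snap("side"); pickle.dump((a,b),open("p3.pkl","wb"))
A=cv2.resize(a["img"][250:325,405:480],None,fx=5,fy=5,interpolation=cv2.INTER_CUBIC)
B=cv2.resize(b["img"][170:245,310:385],None,fx=5,fy=5,interpolation=cv2.INTER_CUBIC)
cv2.imwrite("pics/p3.png",np.hstack([A,B]))
```

```text
t 15.92 p [0.4151 0.0354 0.2461] xyaw 57.14 z [ 0.005  0.583 -0.812] gap 0.0296 gf 50.0 F [ 0.3 -0.3 -2.4] q [-0.446 -0.004  2.092  0.568  1.382 -0.166]
```

View pics/p3.png

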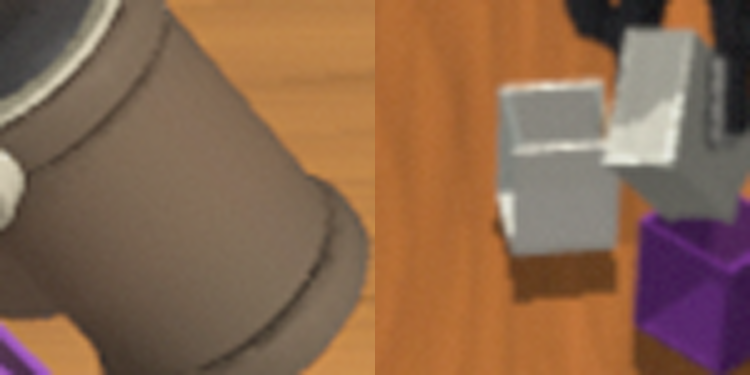

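The top view of the cell is blocked by the arm. The side crop shows the cell standing undisturbed at (500–615, 85–255) with no stray balls around it. I'll carry on and set the scoop down.

Run:
```python
from h import *
TS=np.load("TS.npy")
Sc=Tm([.456,.2085,.001],R.from_euler("z",np.radians(-150)).as_matrix()); P=Sc@np.linalg.inv(TS); Pa=P.copy(); Pa[2,3]+=.08
scr(cur(),Pa,16)
```

```text
16 rows dp [0.0087, -0.0035, 0.0113] rot [-0.0212, -0.0489, 0.0389]
```

>>> send_rows --increments '[{"dp": [0.0087, -0.0035, 0.0113], "rot": [-0.0212, -0.0489, 0.0389], "jaw": -1}, {"dp": [0.0087, -0.0035, 0.0113], "rot": [-0.0212, -0.0489, 0.0389], "jaw": -1}, {"dp": [0.0087, -0.0035, 0.0113], "rot": [-0.0212, -0.0489, 0.0389], "jaw": -1}, {"dp": [0.0087, -0.0035, 0.0113], "rot": [-0.0212, -0.0489, 0.0389], "jaw": -1}, {"dp": [0.0087, -0.0035, 0.0113], "rot": [-0.0212, -0.0489, 0.0389], "jaw": -1}, {"dp": [0.0087, -0.0035, 0.0113], "rot": [-0.0212, -0.0489, 0.0389], "jaw": -1}, {"dp": [0.0087, -0.0035, 0.0113], "rot": [-0.0212, -0.0489, 0.0389], "jaw": -1}, {"dp": [0.0087, -0.0035, 0.0113], "rot": [-0.0212, -0.0489, 0.0389], "jaw": -1}]'

```text
clock: 16.68
ee_pos: [0.4315, 0.1356, 0.1933]
ee_rot: [-0.113, 0.917, 0.384, -0.003]
contact_force: [-0.3, -1.2, -1.7]
finger_gap: 0.0294
grip_force: 50.1
```

>>> send_rows --increments '[{"dp": [0.0087, -0.0035, 0.0113], "rot": [-0.0212, -0.0489, 0.0389], "jaw": -1}, {"dp": [0.0087, -0.0035, 0.0113], "rot": [-0.0212, -0.0489, 0.0389], "jaw": -1}, {"dp": [0.0087, -0.0035, 0.0113], "rot": [-0.0212, -0.0489, 0.0389], "jaw": -1}, {"dp": [0.0087, -0.0035, 0.0113], "rot": [-0.0212, -0.0489, 0.0389], "jaw": -1}, {"dp": [0.0087, -0.0035, 0.0113], "rot": [-0.0212, -0.0489, 0.0389], "jaw": -1}, {"dp": [0.0087, -0.0035, 0.0113], "rot": [-0.0212, -0.0489, 0.0389], "jaw": -1}, {"dp": [0.0087, -0.0035, 0.0113], "rot": [-0.0212, -0.0489, 0.0389], "jaw": -1}, {"dp": [0.0087, -0.0035, 0.0113], "rot": [-0.0212, -0.0489, 0.0389], "jaw": -1}]'

```text
clock: 17.35
ee_pos: [0.4524, 0.2038, 0.1006]
ee_rot: [0.043, 0.953, 0.251, -0.165]
contact_force: [0.5, 0.4, -1.1]
finger_gap: 0.0293
grip_force: 50.1
```

>>> send_rows --increments '[{"dp": [0, 0, 0], "rot": [0, 0, 0], "jaw": -1}, {"dp": [0, 0, 0], "rot": [0, 0, 0], "jaw": -1}]'

```text
clock: 17.52
ee_pos: [0.4513, 0.2035, 0.0999]
ee_rot: [0.042, 0.952, 0.253, -0.166]
contact_force: [-0.7, -0.6, -2.2]
finger_gap: 0.0294
grip_force: 50.0
```

Run:
```python
from h import *
st(); TS=np.load("TS.npy"); print((cur()@TS).round(4).tolist())
Sc=Tm([.456,.2085,.001],R.from_euler("z",np.radians(-150)).as_matrix()); P=Sc@np.linalg.inv(TS)
scr(cur(),P,12)
```

```text
t 17.52 p [0.4513 0.2035 0.0999] xyaw 29.82 z [-0.295 -0.164 -0.941] gap 0.0294 gf 50.0 F [-0.7 -0.6 -2.2] q [ 0.366  0.443  1.787 -0.05   1.253  1.441]
[[-0.8676, 0.4973, 0.0057, 0.4565], [-0.4973, -0.8676, -0.0001, 0.2069], [0.0049, -0.0029, 1.0, 0.0787], [0.0, 0.0, 0.0, 1.0]]
12 rows dp [0.0022, -0.0001, 0.0061] rot [-0.0003, 0.0004, -0.0002]
```

>>> send_rows --increments '[{"dp": [0.0022, 0, 0.0061], "rot": [0, 0.0004, 0], "jaw": -1}, {"dp": [0.0022, 0, 0.0061], "rot": [0, 0.0004, 0], "jaw": -1}, {"dp": [0.0022, 0, 0.0061], "rot": [0, 0.0004, 0], "jaw": -1}, {"dp": [0.0022, 0, 0.0061], "rot": [0, 0.0004, 0], "jaw": -1}, {"dp": [0.0022, 0, 0.0061], "rot": [0, 0.0004, 0], "jaw": -1}, {"dp": [0.0022, 0, 0.0061], "rot": [0, 0.0004, 0], "jaw": -1}, {"dp": [0.0022, 0, 0.0061], "rot": [0, 0.0004, 0], "jaw": -1}, {"dp": [0.0022, 0, 0.0061], "rot": [0, 0.0004, 0], "jaw": -1}]'

```text
clock: 18.18
ee_pos: [0.4523, 0.2045, 0.0493]
ee_rot: [0.042, 0.953, 0.253, -0.162]
contact_force: [-0.1, -0.0, -1.4]
finger_gap: 0.0295
grip_force: 50.0
```

>>> send_rows --increments '[{"dp": [0.0022, 0, 0.0061], "rot": [0, 0.0004, 0], "jaw": -1}, {"dp": [0.0022, 0, 0.0061], "rot": [0, 0.0004, 0], "jaw": -1}, {"dp": [0.0022, 0, 0.0061], "rot": [0, 0.0004, 0], "jaw": -1}, {"dp": [0.0015, 0, 0.004], "rot": [0, 0.0004, 0], "jaw": -1}, {"dp": [0, 0, 0], "rot": [0, 0, 0], "jaw": -1}, {"dp": [0, 0, 0], "rot": [0, 0, 0], "jaw": -1}]'

```text
clock: 18.68
ee_pos: [0.4523, 0.2046, 0.0259]
ee_rot: [0.042, 0.953, 0.253, -0.162]
contact_force: [-0.7, -1.0, -0.2]
finger_gap: 0.0294
grip_force: 50.0
```

Run:
```python
from h import *
st(); print((cur()@np.load("TS.npy")).round(4).tolist())
```

```text
t 18.68 p [0.4523 0.2046 0.0259] xyaw 29.75 z [-0.287 -0.161 -0.944] gap 0.0294 gf 50.0 F [-0.7 -1.  -0.2] q [ 0.367  0.554  1.804 -0.053  1.117  1.45 ]
[[-0.8678, 0.4968, -0.0026, 0.4577], [-0.4968, -0.8679, -0.0029, 0.2081], [-0.0037, -0.0012, 1.0, 0.0047], [0.0, 0.0, 0.0, 1.0]]
```

>>> send_rows --increments '[{"dp": [0.0005, 0, 0.0014], "rot": [0, 0, 0], "jaw": -1}, {"dp": [0.0005, 0, 0.0014], "rot": [0, 0, 0], "jaw": -1}, {"dp": [0, 0, 0], "rot": [0, 0, 0], "jaw": -1}, {"dp": [0, 0, 0], "rot": [0, 0, 0], "jaw": -1}]'

```text
clock: 19.02
ee_pos: [0.4527, 0.2048, 0.0234]
ee_rot: [0.041, 0.953, 0.253, -0.161]
contact_force: [0.9, 1.1, -1.7]
finger_gap: 0.0295
grip_force: 50.0
```

>>> send_rows --increments '[{"dp": [0.0005, 0, 0.0014], "rot": [0, 0, 0], "jaw": -1}, {"dp": [0.0003, 0, 0.0007], "rot": [0, 0, 0], "jaw": -1}, {"dp": [0, 0, 0], "rot": [0, 0, 0], "jaw": -1}, {"dp": [0, 0, 0], "rot": [0, 0, 0], "jaw": -1}]'

```text
clock: 19.35
ee_pos: [0.4529, 0.2049, 0.0213]
ee_rot: [0.042, 0.953, 0.253, -0.161]
contact_force: [0.1, 0.3, 2.2]
finger_gap: 0.0293
grip_force: 50.4
```

>>> send_rows --increments '[{"dp": [0, 0, 0], "rot": [0, 0, 0], "jaw": -0.25}, {"dp": [0, 0, 0], "rot": [0, 0, 0], "jaw": -0.1}, {"dp": [0, 0, 0], "rot": [0, 0, 0], "jaw": 0.1}, {"dp": [0, 0, 0], "rot": [0, 0, 0], "jaw": 0.3}, {"dp": [0, 0, 0], "rot": [0, 0, 0], "jaw": 0.4}, {"dp": [0, 0, -0.005], "rot": [0, 0, 0], "jaw": 0.4}, {"dp": [0, 0, -0.015], "rot": [0, 0, 0], "jaw": 0.4}, {"dp": [0, 0, -0.02], "rot": [0, 0, 0], "jaw": 0.4}]'

```text
clock: 20.02
ee_pos: [0.4623, 0.2105, 0.058]
ee_rot: [0.042, 0.953, 0.253, -0.164]
contact_force: [0.2, -0.3, -0.2]
finger_gap: 0.0598
grip_force: 0.0
```

>>> send_rows --increments '[{"dp": [0, 0, -0.02], "rot": [0, 0, 0], "jaw": 0.4}, {"dp": [0, 0, -0.02], "rot": [0, 0, 0], "jaw": 0.4}, {"dp": [0, 0, -0.02], "rot": [0, 0, 0], "jaw": 0.4}, {"dp": [0, 0, -0.02], "rot": [0, 0, 0], "jaw": 0.6}, {"dp": [0, 0, -0.02], "rot": [0, 0, 0], "jaw": 1}, {"dp": [0, 0, -0.02], "rot": [0, 0, 0], "jaw": 1}, {"dp": [0, 0, -0.02], "rot": [0, 0, 0], "jaw": 1}]'

```text
clock: 20.6
ee_pos: [0.5044, 0.2338, 0.1924]
ee_rot: [0.041, 0.953, 0.253, -0.161]
contact_force: [0.8, 0.3, 0.2]
finger_gap: 0.0854
grip_force: 0.0
```

Run:
```python
from h import *
import pickle
st(); k=np.load("k.npy")
w=snap("wrist"); a=snap("top"); pickle.dump((w,a),open("p4.pkl","wb"))
W=cv2.resize(w["img"],(400,300)); A=cv2.resize(a["img"][255:325,400:480],(400,350),interpolation=cv2.INTER_CUBIC); A=A[:300]
L=cv2.resize(a["img"][95:245,230:345],None,fx=2,fy=2)
B=cv2.resize(a["img"][260:335,190:260],None,fx=4,fy=4); H=np.zeros((300,800,3),np.uint8); H[:,:230]=L; H[:,300:580]=B
cv2.imwrite("pics/p4.png",np.vstack([np.hstack([W,A]),H]))
# plan to cell: tool y along cell y (yaw 9 -> y 99deg); options
q=sense()["q"]; T0=cur()
for xy in(9,189):
    V=Tm([.455,-.243,.22],down(xy)); qq,e=ik(V,k,[-.45,.1,1.95,0,1.09,0]); print(xy,qq.round(2),e)
    V2=Tm([.70,.058,.12],down(xy+9)); qq,e=ik(V2,k,qq); print(qq.round(2),e)
```

```text
t 20.6 p [0.5044 0.2338 0.1924] xyaw 29.75 z [-0.286 -0.161 -0.945] gap 0.0854 gf 0.0 F [0.8 0.3 0.2] q [ 0.38   0.427  1.591 -0.043  1.455  1.445]
9 [-0.58  0.11  1.9   0.    1.13  0.84] 1.0826631896274819e-11
[0.02 0.56 1.51 0.   1.07 1.28] 4.408307224305306e-13
189 [-0.58  0.11  1.9   0.    1.13 -2.3 ] 1.1272142626341317e-12
[ 0.02  0.56  1.51  0.    1.07 -1.86] 2.658522854702535e-13
```

View pics/p4.png

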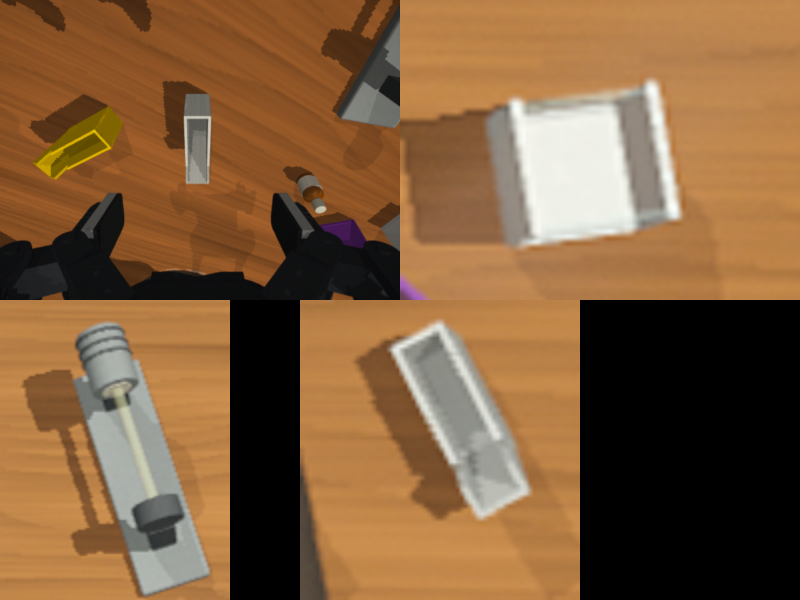

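The scoop stands empty and upright at bottom right, and the cell is at top right. I see no green in the cell, so I need to find the balls before going on.

Run:
```python
from h import *
import pickle
S=pickle.load(open("s0.pkl","rb")); w,a=pickle.load(open("p4.pkl","rb")); b=snap("side")
pickle.dump(b,open("side4.pkl","wb"))
for n,x,y in(("top",S["top"]["img"],a["img"]),("side",S["side"]["img"],b["img"])):
    for nm,i in(("0",x),("1",y)):
        i=i.astype(int); m=((i[...,1]>i[...,2]+8)&(i[...,1]>i[...,0]+5)).astype(np.uint8)
        k,l,s,c=cv2.connectedComponentsWithStats(m); print(n,nm,"green",[(c[j].round().tolist(),int(s[j,4])) for j in range(1,k) if 3<s[j,4]<3000])
    d=(np.abs(x.astype(int)-y).max(2)>40).astype(np.uint8); k,l,s,c=cv2.connectedComponentsWithStats(d)
    print(n,"diff",[(c[j].round().tolist(),s[j,:5].tolist()) for j in range(1,k) if s[j,4]>5])
i=S["top"]["img"]; print("ball px0",i[278,224],i[286,228],"cell floor before/after",S["top"]["img"][288,435],a["img"][288,435])
cv2.imwrite("pics/full4.png",np.vstack([cv2.resize(a["img"][230:380,340:640],(800,400)),cv2.resize(b["img"][60:240,180:420],(800,600))[:200]]))
```

```text
top 0 green [([489.0, 190.0], 167), ([227.0, 285.0], 224)]
top 1 green [([489.0, 190.0], 175)]
top diff [([127.0, 323.0], [0, 114, 265, 366, 47913]), ([228.0, 287.0], [211, 265, 37, 51, 647]), ([209.0, 288.0], [203, 276, 15, 27, 44]), ([222.0, 313.0], [217, 310, 12, 7, 22]), ([31.0, 457.0], [27, 456, 8, 3, 22]), ([20.0, 474.0], [0, 466, 49, 14, 434])]
side 0 green [([272.0, 170.0], 155), ([273.0, 189.0], 29), ([356.0, 324.0], 21), ([348.0, 328.0], 22), ([341.0, 331.0], 14)]
side 1 green []
side diff [([359.0, 113.0], [227, 0, 319, 299, 22164]), ([630.0, 4.0], [617, 0, 23, 10, 125]), ([425.0, 12.0], [423, 10, 6, 5, 9]), ([626.0, 128.0], [612, 104, 28, 56, 1198]), ([554.0, 130.0], [551, 128, 7, 5, 18]), ([549.0, 135.0], [547, 133, 4, 4, 7]), ([535.0, 168.0], [526, 134, 20, 53, 307]), ([554.0, 146.0], [553, 142, 3, 9, 16]), ([603.0, 165.0], [593, 157, 19, 15, 166]), ([622.0, 195.0], [609, 178, 31, 26, 163]), ([636.0, 184.0], [632, 178, 8, 14, 75]), ([611.0, 362.0], [564, 199, 76, 281, 11394]), ([631.0, 246.0], [629, 245, 5, 2, 7]), ([365.0, 308.0], [362, 305, 6, 7, 18]), ([372.0, 311.0], [370, 308, 5, 8, 18]), ([345.0, 325.0], [330, 311, 38, 44, 280]), ([522.0, 336.0], [512, 313, 25, 39, 392]), ([376.0, 323.0], [369, 315, 13, 18, 31]), ([367.0, 336.0], [366, 334, 3, 6, 8]), ([376.0, 343.0], [372, 335, 9, 17, 37]), ([334.0, 347.0], [332, 344, 4, 6, 7]), ([358.0, 355.0], [349, 350, 19, 11, 29]), ([342.0, 362.0], [338, 360, 9, 5, 18]), ([344.0, 451.0], [244, 382, 295, 98, 5719]), ([598.0, 461.0], [592, 457, 13, 9, 65]), ([623.0, 464.0], [621, 460, 4, 8, 13]), ([593.0, 477.0], [592, 475, 3, 5, 7])]
ball px0 [ 92 145  79] [ 92 149  77] cell floor before/after [224 232 231] [231 240 239]
```

Run:
```python
from h import *
import pickle
S=pickle.load(open("s0.pkl","rb")); k=np.load("k.npy")
for f in("p1","p2","p3"):
    a,b=pickle.load(open(f+".pkl","rb"))
    for n,x in(("top",a),("side",b)):
        i=x["img"].astype(int); m=((i[...,1]>i[...,2]+8)&(i[...,1]>i[...,0]+5)).astype(np.uint8)
        kk,l,s,c=cv2.connectedComponentsWithStats(m); print(f,n,[(c[j].round().tolist(),int(s[j,4])) for j in range(1,kk) if 3<s[j,4]<3000])
T0=cur(); V=Tm([.455,-.243,.23],down(9)); E=scr(T0,V,24); X=T0; q=sense()["q"]
for i in range(24):
    X=X@E; q,e=ik(X,k,q)
    if i%4==3: print(X[:3,3].round(3),q.round(2),round(e,4))
```

```text
p1 top [([489.0, 190.0], 170)]
p1 side [([400.0, 51.0], 9), ([272.0, 171.0], 158), ([273.0, 190.0], 30)]
p2 top [([489.0, 190.0], 181), ([409.0, 289.0], 110)]
p2 side [([272.0, 171.0], 158), ([273.0, 190.0], 31)]
p3 top [([489.0, 190.0], 174)]
p3 side [([409.0, 29.0], 252), ([88.0, 146.0], 4), ([272.0, 170.0], 157), ([273.0, 190.0], 30)]
24 rows dp [-0.0089, 0.0181, 0.0001] rot [0.0024, 0.0136, 0.0149]
[0.51  0.154 0.203] [ 0.25  0.33  1.68 -0.06  1.39  1.38] 0.0
[0.509 0.074 0.212] [ 0.11  0.25  1.76 -0.08  1.34  1.31] 0.0
[ 0.503 -0.006  0.22 ] [-0.05  0.18  1.82 -0.08  1.28  1.21] 0.0
[ 0.492 -0.086  0.225] [-0.22  0.13  1.87 -0.07  1.24  1.1 ] 0.0
[ 0.476 -0.165  0.229] [-0.4   0.1   1.89 -0.04  1.19  0.97] 0.0
[ 0.455 -0.243  0.23 ] [-0.58  0.1   1.89  0.    1.15  0.84] 0.0
```

>>> send_rows --increments '[{"dp": [-0.0089, 0.0181, 0.0001], "rot": [0.0024, 0.0136, 0.0149], "jaw": 1}, {"dp": [-0.0089, 0.0181, 0.0001], "rot": [0.0024, 0.0136, 0.0149], "jaw": 1}, {"dp": [-0.0089, 0.0181, 0.0001], "rot": [0.0024, 0.0136, 0.0149], "jaw": 1}, {"dp": [-0.0089, 0.0181, 0.0001], "rot": [0.0024, 0.0136, 0.0149], "jaw": 1}, {"dp": [-0.0089, 0.0181, 0.0001], "rot": [0.0024, 0.0136, 0.0149], "jaw": 1}, {"dp": [-0.0089, 0.0181, 0.0001], "rot": [0.0024, 0.0136, 0.0149], "jaw": 1}, {"dp": [-0.0089, 0.0181, 0.0001], "rot": [0.0024, 0.0136, 0.0149], "jaw": 1}, {"dp": [-0.0089, 0.0181, 0.0001], "rot": [0.0024, 0.0136, 0.0149], "jaw": 1}]'

```text
clock: 21.42
ee_pos: [0.5064, 0.0726, 0.2094]
ee_rot: [0.028, 0.974, 0.196, -0.11]
contact_force: [-0.1, 1.3, -1.7]
finger_gap: 0.0856
grip_force: 0.0
```

>>> send_rows --increments '[{"dp": [-0.0089, 0.0181, 0.0001], "rot": [0.0024, 0.0136, 0.0149], "jaw": 1}, {"dp": [-0.0089, 0.0181, 0.0001], "rot": [0.0024, 0.0136, 0.0149], "jaw": 1}, {"dp": [-0.0089, 0.0181, 0.0001], "rot": [0.0024, 0.0136, 0.0149], "jaw": 1}, {"dp": [-0.0089, 0.0181, 0.0001], "rot": [0.0024, 0.0136, 0.0149], "jaw": 1}, {"dp": [-0.0089, 0.0181, 0.0001], "rot": [0.0024, 0.0136, 0.0149], "jaw": 1}, {"dp": [-0.0089, 0.0181, 0.0001], "rot": [0.0024, 0.0136, 0.0149], "jaw": 1}, {"dp": [-0.0089, 0.0181, 0.0001], "rot": [0.0024, 0.0136, 0.0149], "jaw": 1}, {"dp": [-0.0089, 0.0181, 0.0001], "rot": [0.0024, 0.0136, 0.0149], "jaw": 1}]'

```text
clock: 22.08
ee_pos: [0.4893, -0.0866, 0.2231]
ee_rot: [0.014, 0.989, 0.138, -0.057]
contact_force: [-0.4, -0.3, 0.5]
finger_gap: 0.0853
grip_force: 0.0
```

>>> send_rows --increments '[{"dp": [-0.0089, 0.0181, 0.0001], "rot": [0.0024, 0.0136, 0.0149], "jaw": 1}, {"dp": [-0.0089, 0.0181, 0.0001], "rot": [0.0024, 0.0136, 0.0149], "jaw": 1}, {"dp": [-0.0089, 0.0181, 0.0001], "rot": [0.0024, 0.0136, 0.0149], "jaw": 1}, {"dp": [-0.0089, 0.0181, 0.0001], "rot": [0.0024, 0.0136, 0.0149], "jaw": 1}, {"dp": [-0.0089, 0.0181, 0.0001], "rot": [0.0024, 0.0136, 0.0149], "jaw": 1}, {"dp": [-0.0089, 0.0181, 0.0001], "rot": [0.0024, 0.0136, 0.0149], "jaw": 1}, {"dp": [-0.0089, 0.0181, 0.0001], "rot": [0.0024, 0.0136, 0.0149], "jaw": 1}, {"dp": [-0.0089, 0.0181, 0.0001], "rot": [0.0024, 0.0136, 0.0149], "jaw": 1}]'

```text
clock: 22.75
ee_pos: [0.4524, -0.243, 0.2282]
ee_rot: [-0.0, 0.997, 0.078, -0.003]
contact_force: [0.5, 0.6, -0.3]
finger_gap: 0.0854
grip_force: 0.0
```

>>> send_rows --increments '[{"dp": [0, 0, 0], "rot": [0, 0, 0], "jaw": 1}, {"dp": [0, 0, 0], "rot": [0, 0, 0], "jaw": 1}]'

```text
clock: 22.92
ee_pos: [0.4526, -0.2428, 0.2285]
ee_rot: [-0.0, 0.997, 0.078, -0.004]
contact_force: [0.7, 0.0, -0.1]
finger_gap: 0.0858
grip_force: 0.0
```

Run:
```python
from h import *
import pickle
st(); w=snap("wrist"); pickle.dump(w,open("w5.pkl","wb")); cv2.imwrite("pics/w5.png",w["img"])
```

```text
t 22.92 p [ 0.4526 -0.2428  0.2285] xyaw 8.9 z [-0.007  0.    -1.   ] gap 0.0858 gf 0.0 F [ 0.7  0.  -0.1] q [-0.575  0.1    1.891 -0.004  1.157  0.842]
```

View pics/w5.png

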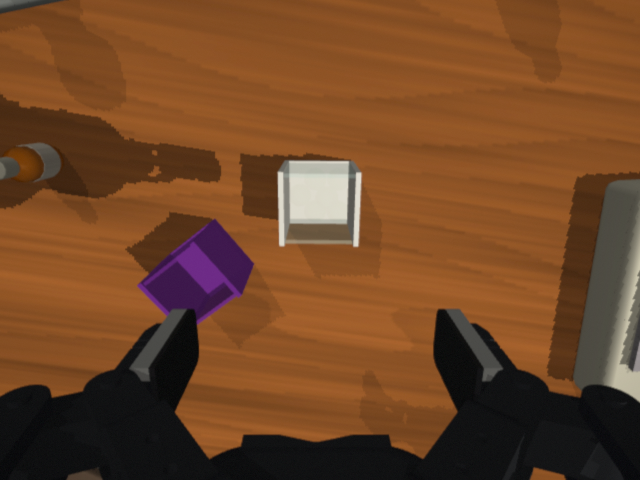

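The wrist view shows the cell at (320,205) empty, so the balls are not in it. I'll search the whole scene now that the arm has moved.

Run:
```python
from h import *
import pickle
S=pickle.load(open("s0.pkl","rb")); a=snap("top"); b=snap("side"); pickle.dump((a,b),open("p6.pkl","wb"))
for n,x,y in(("top",S["top"]["img"],a["img"]),("side",S["side"]["img"],b["img"])):
    i=y.astype(int); m=((i[...,1]>i[...,2]+3)&(i[...,1]>i[...,0]+3)).astype(np.uint8)
    k,l,s,c=cv2.connectedComponentsWithStats(m); print(n,"green",[(c[j].round().tolist(),int(s[j,4])) for j in range(1,k) if 3<s[j,4]<9000])
    d=(np.abs(x.astype(int)-y).max(2)>25).astype(np.uint8); k,l,s,c=cv2.connectedComponentsWithStats(d)
    print(n,"diff",[(c[j].round().tolist(),s[j,:5].tolist()) for j in range(1,k) if s[j,4]>8])
w=pickle.load(open("w5.pkl","rb"))
K=cv2.resize(w["img"][150:260,260:380],(600,550),interpolation=cv2.INTER_CUBIC); cv2.imwrite("pics/w5c.png",K)
print(w["img"][170:245:12,320].tolist())
for P in([.455,-.243,0],[.455,-.243,.07]): print(proj(w,P),proj(a,P))
```

```text
top green [([280.0, 113.0], 70), ([282.0, 118.0], 68), ([299.0, 182.0], 2687), ([276.0, 141.0], 7), ([271.0, 144.0], 4), ([298.0, 169.0], 88), ([488.0, 191.0], 230), ([226.0, 267.0], 4), ([237.0, 286.0], 4), ([323.0, 287.0], 5), ([239.0, 290.0], 4), ([453.0, 296.0], 10)]
top diff [([456.0, 353.0], [343, 203, 222, 277, 26527]), ([178.0, 397.0], [0, 259, 392, 221, 23702]), ([210.0, 290.0], [202, 276, 19, 29, 77]), ([322.0, 288.0], [319, 285, 8, 8, 52]), ([2.0, 417.0], [0, 411, 7, 14, 67])]
side green [([162.0, 145.0], 8), ([166.0, 144.0], 4), ([174.0, 147.0], 12), ([190.0, 147.0], 7), ([149.0, 150.0], 7), ([159.0, 150.0], 4), ([165.0, 150.0], 16), ([172.0, 150.0], 4), ([178.0, 150.0], 4), ([184.0, 149.0], 6), ([272.0, 171.0], 165), ([50.0, 168.0], 6), ([43.0, 171.0], 5), ([273.0, 189.0], 34), ([14.0, 208.0], 4), ([203.0, 248.0], 22), ([187.0, 250.0], 5), ([196.0, 249.0], 4), ([290.0, 267.0], 11), ([293.0, 264.0], 4), ([294.0, 270.0], 11), ([258.0, 272.0], 4), ([287.0, 273.0], 8), ([270.0, 273.0], 6), ([299.0, 279.0], 30), ([245.0, 275.0], 4), ([294.0, 276.0], 11), ([241.0, 277.0], 7), 
[... 383 characters left out ...]
0], 8), ([216.0, 299.0], 25)]
side diff [([360.0, 50.0], [326, 0, 124, 146, 5125]), ([572.0, 105.0], [515, 0, 121, 240, 8040]), ([553.0, 147.0], [552, 141, 4, 14, 30]), ([624.0, 179.0], [598, 141, 42, 68, 1675]), ([589.0, 209.0], [582, 204, 14, 10, 59]), ([528.0, 376.0], [320, 214, 320, 266, 28249]), ([552.0, 233.0], [541, 231, 23, 5, 44]), ([372.0, 319.0], [370, 316, 6, 7, 14]), ([625.0, 465.0], [622, 463, 7, 5, 14]), ([634.0, 468.0], [633, 465, 4, 7, 10])]
[[171, 185, 182], [203, 218, 220], [201, 216, 219], [201, 216, 218], [195, 210, 211], [63, 86, 104], [112, 139, 155]]
[[315.07796379 192.27536508]] [[431.52151835 289.4963292 ]]
[[314.86971451 210.55905064]] [[437.4911042  286.49689278]]
```

Run:
```python
from h import *
import pickle
S=pickle.load(open("s0.pkl","rb"))
D={"p3":pickle.load(open("p3.pkl","rb")),"p4":(pickle.load(open("p4.pkl","rb"))[1],pickle.load(open("side4.pkl","rb"))),"p6":pickle.load(open("p6.pkl","rb"))}
def dm(x,y): return np.abs(x.astype(int)-y).max(2)>25
for j,n in((0,"top"),(1,"side")):
    ms={f:dm(S[n]["img"],v[j]["img"]) for f,v in D.items()}
    allm=ms["p3"]&ms["p4"]&ms["p6"]; k,l,s,c=cv2.connectedComponentsWithStats(allm.astype(np.uint8))
    print(n,"in all",[(c[i].round().tolist(),s[i,:5].tolist()) for i in range(1,k) if s[i,4]>4])
    for f in ms:
        k,l,s,c=cv2.connectedComponentsWithStats(ms[f].astype(np.uint8)); print(f,[s[i,:5].tolist() for i in range(1,k) if s[i,4]>8])
# cell floor mean before/after
for f,v in D.items(): print(f,v[0]["img"][280:297,428:445].reshape(-1,3).mean(0),S["top"]["img"][280:297,428:445].reshape(-1,3).mean(0))
w=pickle.load(open("w5.pkl","rb"))["img"].astype(int); print(w[175:212:6,292:350:8].mean(2).round().tolist()); print("wrist greenish", np.argwhere((w[...,1]>w[...,2]+8)&(w[...,1]>w[...,0]+5)).shape)
for P in([.69,-.3,0],[.45,-.75,0],[.15,-.3,0],[.1,-.6,0]): print(P,proj(S["top"],P),proj(S["side"],P))
```

```text
top in all [([229.0, 289.0], [211, 267, 37, 50, 736]), ([210.0, 290.0], [202, 276, 19, 29, 76]), ([218.0, 311.0], [216, 310, 5, 5, 7]), ([249.0, 332.0], [247, 329, 4, 6, 7]), ([148.0, 434.0], [26, 346, 192, 134, 9837]), ([2.0, 415.0], [0, 411, 7, 13, 46]), ([2.0, 435.0], [0, 426, 8, 24, 107]), ([235.0, 467.0], [210, 455, 56, 25, 651]), ([270.0, 469.0], [268, 467, 5, 5, 5]), ([2.0, 474.0], [0, 468, 8, 12, 56])]
p3 [[17, 237, 462, 243, 39781], [0, 411, 7, 14, 67], [0, 426, 16, 54, 449], [209, 455, 66, 25, 921], [313, 456, 31, 17, 298], [350, 472, 4, 4, 10], [325, 475, 14, 5, 39]]
p4 [[0, 113, 266, 367, 49022], [210, 265, 38, 52, 834], [202, 276, 19, 29, 77], [0, 466, 50, 14, 453]]
p6 [[343, 203, 222, 277, 26527], [0, 259, 392, 221, 23702], [202, 276, 19, 29, 77], [319, 285, 8, 8, 52], [0, 411, 7, 14, 67]]
side in all [([431.0, 4.0], [413, 0, 37, 13, 155]), ([633.0, 3.0], [631, 1, 5, 7, 12]), ([626.0, 21.0], [625, 20, 3, 4, 5]), ([619.0, 40.0], [618, 38, 3, 5, 6]), ([361.0, 91.0], [352, 50, 18, 93, 726]), ([535.0, 163.0], [527, 133, 19, 54, 324]), ([549.0, 136.0], [547, 132, 5, 12, 19])
[... 2387 characters left out ...]
208.0, 207.0, 209.0, 160.0], [215.0, 216.0, 212.0, 213.0, 213.0, 214.0, 214.0, 141.0], [213.0, 212.0, 212.0, 213.0, 212.0, 213.0, 214.0, 136.0], [211.0, 212.0, 212.0, 213.0, 213.0, 213.0, 217.0, 123.0], [211.0, 212.0, 212.0, 212.0, 213.0, 213.0, 217.0, 110.0], [215.0, 211.0, 212.0, 213.0, 212.0, 212.0, 213.0, 99.0], [215.0, 215.0, 212.0, 212.0, 212.0, 213.0, 214.0, 99.0]]
wrist greenish (0, 2)
[0.69, -0.3, 0] [[454.6157371  188.07225307]] [[264.52673688 199.59600258]]
[0.45, -0.75, 0] [[660.38355401 295.5295383 ]] [[345.16642044 127.51894087]]
[0.15, -0.3, 0] [[460.56858338 432.31801405]] [[451.22916585 203.06660014]]
[0.1, -0.6, 0] [[603.28380861 459.80752795]] [[450.97064555 150.48774045]]
```

Run:
```python
from h import *
import pickle
S=pickle.load(open("s0.pkl","rb")); w=pickle.load(open("w5.pkl","rb")); a4=pickle.load(open("p4.pkl","rb"))[1]
for n,(r,c) in {"scale":(290,610),"paper":(250,70),"tallcap":(184,495),"table":(200,400),"cell":(288,436),"jarlid":(203,148)}.items():
    f=lambda i:i[r-3:r+4,c-3:c+4].reshape(-1,3).mean(0).round(1); print(n,f(S["top"]["img"]),f(a4["img"]))
g=cv2.cvtColor(w["img"],cv2.COLOR_BGR2GRAY).astype(int)
for r in(185,205,235): print(r,g[r,268:300].tolist(),g[r,340:372].tolist())
print(g[150:180,320].tolist(),g[236:256,281].tolist(),g[236:256,357].tolist(),g[160:180,282].tolist())
P=ray(w,[(278,173),(361,173),(279,246),(358,246)],.07)[:,:2]; print(P.round(4).tolist(),P.mean(0))
d=P[0]+P[1]-P[2]-P[3]; print(np.degrees(np.arctan2(d[1],d[0])),np.linalg.norm(d)/2,np.linalg.norm(P[0]-P[1]))
```

```text
scale [191.7 191.2 193.4] [202.7 202.3 204.3]
paper [216.2 229.1 232.7] [227.1 240.  243.7]
tallcap [194.  210.5 213.2] [205.  221.3 224.2]
table [ 68.5 126.5 183.4] [ 75.  136.2 194.5]
cell [223.6 231.5 231. ] [232.  240.2 239.3]
jarlid [205.8 221.6 222.1] [ 81.3  98.1 113.6]
185 [59, 61, 59, 61, 59, 60, 60, 60, 61, 91, 194, 216, 218, 217, 213, 170, 136, 129, 127, 128, 134, 170, 209, 217, 218, 217, 217, 215, 214, 214, 214, 215] [217, 217, 217, 217, 217, 217, 217, 212, 138, 93, 86, 88, 88, 87, 96, 150, 207, 220, 220, 219, 193, 128, 92, 91, 99, 102, 102, 101, 102, 101, 101, 100]
205 [56, 57, 58, 58, 57, 57, 57, 57, 57, 79, 163, 207, 217, 217, 215, 183, 142, 129, 128, 128, 131, 154, 203, 217, 217, 217, 217, 215, 214, 214, 215, 214] [216, 217, 216, 216, 216, 217, 211, 153, 101, 88, 88, 87, 87, 90, 128, 201, 219, 220, 220, 213, 142, 96, 89, 89, 88, 87, 87, 88, 87, 88, 87, 87]
235 [99, 100, 100, 99, 98, 99, 99, 99, 100, 100, 117, 196, 215, 217, 217, 212, 158, 129, 120, 104, 97, 96, 97, 95, 94, 91, 90, 89, 88, 90, 89, 88] [88, 88, 88, 88, 88, 88, 88, 88, 88, 88, 88, 88, 95, 148, 206, 218, 218, 217, 191, 125, 90, 86, 87, 86, 87, 87, 87, 87, 87, 87, 87, 87]
[101, 100, 101, 102, 95, 77, 59, 58, 58, 63, 101, 179, 206, 194, 186, 185, 185, 184, 184, 183, 183, 182, 183, 191, 204, 211, 211, 214, 216, 217] [216, 217, 216, 217, 217, 217, 217, 217, 215, 197, 149, 107, 101, 102, 102, 102, 102, 104, 104, 104] [217, 217, 216, 216, 215, 215, 215, 215, 214, 209, 168, 114, 94, 93, 92, 91, 90, 89, 88, 91] [55, 56, 61, 73, 87, 98, 102, 104, 105, 105, 108, 129, 183, 211, 213, 214, 214, 213, 213, 214]
[[0.479, -0.2117], [0.4884, -0.2723], [0.4226, -0.2197], [0.4321, -0.2806]] [ 0.45550964 -0.2460817 ]
8.261847102695226 0.05695668999556719 0.06126320183042724
```

The cell is visibly empty and the scene around it is unchanged. I'll raise the arm to get an unobstructed search view.

>>> send_rows --increments '[{"dp": [0, 0, -0.035], "rot": [0, 0, 0], "jaw": 1}, {"dp": [0, 0, -0.035], "rot": [0, 0, 0], "jaw": 1}, {"dp": [0, 0, -0.035], "rot": [0, 0, 0], "jaw": 1}, {"dp": [0, 0, -0.035], "rot": [0, 0, 0], "jaw": 1}, {"dp": [0, 0, -0.035], "rot": [0, 0, 0], "jaw": 1}, {"dp": [0, 0, -0.035], "rot": [0, 0, 0], "jaw": 1}, {"dp": [0, 0, -0.035], "rot": [0, 0, 0], "jaw": 1}, {"dp": [0, 0, 0], "rot": [0, 0, 0], "jaw": 1}]'

```text
clock: 23.73
ee_pos: [0.4579, -0.2424, 0.4839]
ee_rot: [0.005, 0.997, 0.08, 0.003]
contact_force: [-0.2, -0.4, 1.1]
finger_gap: 0.0855
grip_force: 0.0
```

Run:
```python
from h import *
import pickle
st(); D={n:snap(n) for n in("wrist","top","side")}; pickle.dump(D,open("p7.pkl","wb"))
for n,x in D.items():
    i=x["img"].astype(int); m=((i[...,1]>i[...,2]*1.1+3)&(i[...,1]>i[...,0]*1.1+3)).astype(np.uint8)
    k,l,s,c=cv2.connectedComponentsWithStats(m); print(n,"green",[(c[j].round().tolist(),s[j,2:].tolist()) for j in range(1,k) if 5<s[j,4]])
S=pickle.load(open("s0.pkl","rb"))
for n in("top","side"):
    d=(np.abs(S[n]["img"].astype(int)-D[n]["img"]).max(2)>28).astype(np.uint8); k,l,s,c=cv2.connectedComponentsWithStats(d); print(n,[s[j,:5].tolist() for j in range(1,k) if s[j,4]>8])
t=D["top"]["img"]; s_=D["side"]["img"]; w=D["wrist"]["img"]
cv2.imwrite("pics/p7.png",np.vstack([np.hstack([cv2.resize(t,(400,300)),cv2.resize(w,(400,300))]),np.hstack([cv2.resize(s_,(400,300)),cv2.resize(s_[40:190,300:500],(400,300))])]))
print(ray(D["wrist"],[(0,0),(639,0),(0,479),(639,479)],0).round(2).tolist())
```

```text
t 23.73 p [ 0.4579 -0.2424  0.4839] xyaw 9.17 z [ 0.008 -0.01  -1.   ] gap 0.0855 gf 0.0 F [-0.2 -0.4  1.1] q [-0.569 -0.031  1.523 -0.004  1.638  0.842]
wrist green [([429.0, 20.0], [36, 37, 781])]
top green [([489.0, 190.0], [19, 19, 176])]
side green [([246.0, 58.0], [608, 213, 61491]), ([360.0, 16.0], [6, 6, 33]), ([272.0, 170.0], [13, 15, 153]), ([273.0, 190.0], [11, 4, 28])]
top [[357, 131, 283, 349, 42208], [0, 258, 326, 222, 18563], [319, 285, 6, 5, 19], [214, 300, 7, 5, 12], [160, 321, 9, 19, 34], [0, 411, 7, 13, 65]]
side [[343, 0, 26, 44, 781], [557, 0, 82, 154, 2892], [515, 132, 81, 108, 2556], [552, 141, 4, 14, 39], [598, 142, 42, 71, 1693], [583, 204, 14, 10, 59], [317, 215, 323, 265, 26386], [541, 231, 10, 5, 14], [348, 252, 5, 4, 14], [512, 307, 17, 39, 391], [370, 316, 6, 7, 15], [362, 350, 6, 5, 12]]
[[0.61, 0.21, 0.0], [0.75, -0.65, 0.0], [-0.24, 0.26, 0.0], [-0.05, -0.98, 0.0]]
```

View pics/p7.png

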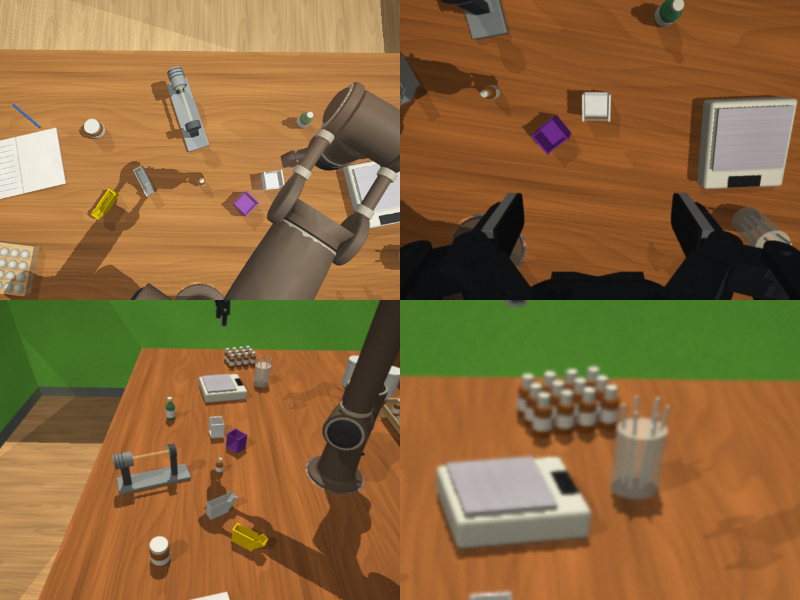

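No balls show anywhere: the table in the top, wrist and side views holds only the known objects. A weight check on grasping the cell will tell whether they are really in it, so I'll descend and grasp across the frosted faces.

Run:
```python
from h import *
st()
T0=cur(); A=Tm([.455,-.2455,.13],down(8.5)); scr(T0,A,12); B=Tm([.455,-.2455,.021],down(8.5)); scr(A,B,8)
```

```text
t 23.88 p [ 0.4556 -0.2414  0.4749] xyaw 9.13 z [-0.005 -0.002 -1.   ] gap 0.0854 gf 0.0 F [-0.2 -0.  -0.3] q [-0.569 -0.027  1.536 -0.004  1.636  0.842]
12 rows dp [-0.0, 0.0003, 0.0287] rot [0.0001, 0.0004, 0.0009]
8 rows dp [-0.0, -0.0, 0.0136] rot [0.0, 0.0, 0.0]
```

>>> send_rows --increments '[{"dp": [0, 0.0003, 0.0287], "rot": [0, 0.0004, 0.0009], "jaw": 1}, {"dp": [0, 0.0003, 0.0287], "rot": [0, 0.0004, 0.0009], "jaw": 1}, {"dp": [0, 0.0003, 0.0287], "rot": [0, 0.0004, 0.0009], "jaw": 1}, {"dp": [0, 0.0003, 0.0287], "rot": [0, 0.0004, 0.0009], "jaw": 1}, {"dp": [0, 0.0003, 0.0287], "rot": [0, 0.0004, 0.0009], "jaw": 1}, {"dp": [0, 0.0003, 0.0287], "rot": [0, 0.0004, 0.0009], "jaw": 1}]'

```text
clock: 24.38
ee_pos: [0.4534, -0.2429, 0.2988]
ee_rot: [-0.001, 0.997, 0.077, -0.003]
contact_force: [-0.0, 0.5, 0.3]
finger_gap: 0.085
grip_force: 0.0
```

>>> send_rows --increments '[{"dp": [0, 0.0003, 0.0287], "rot": [0, 0.0004, 0.0009], "jaw": 1}, {"dp": [0, 0.0003, 0.0287], "rot": [0, 0.0004, 0.0009], "jaw": 1}, {"dp": [0, 0.0003, 0.0287], "rot": [0, 0.0004, 0.0009], "jaw": 1}, {"dp": [0, 0.0003, 0.0287], "rot": [0, 0.0004, 0.0009], "jaw": 1}, {"dp": [0, 0.0003, 0.0287], "rot": [0, 0.0004, 0.0009], "jaw": 1}, {"dp": [0, 0.0003, 0.02], "rot": [0, 0.0004, 0.0009], "jaw": 1}, {"dp": [0, 0, 0], "rot": [0, 0, 0], "jaw": 1}, {"dp": [0, 0, 0], "rot": [0, 0, 0], "jaw": 1}]'

```text
clock: 25.05
ee_pos: [0.4526, -0.2445, 0.1366]
ee_rot: [-0.002, 0.997, 0.074, -0.003]
contact_force: [0.2, 0.4, 0.2]
finger_gap: 0.0854
grip_force: 0.0
```

Run:
```python
from h import *
import pickle
st(); w=snap("wrist"); pickle.dump(w,open("w8.pkl","wb")); i=w["img"].astype(int)
m=((i[...,1]>i[...,2]*1.08+3)&(i[...,1]>i[...,0]*1.08+3)).astype(np.uint8)
k,l,s,c=cv2.connectedComponentsWithStats(m); print("green",[(c[j].round().tolist(),s[j,2:].tolist()) for j in range(1,k) if 5<s[j,4]])
P=[[sx*.029,sy*.031,.07] for sx in(1,-1) for sy in(1,-1)]; Rz=R.from_euler("z",8.5,degrees=True).as_matrix()
print(proj(w,np.array(P)@Rz.T+[.455,-.2455,0]).round(1).tolist())
g=cv2.cvtColor(w["img"],cv2.COLOR_BGR2GRAY).astype(int)
for r in range(120,330,20): print(r,g[r,200:440:6].tolist())
B=Tm([.455,-.2455,.021],down(8.5)); scr(cur(),B,8)
```

```text
t 25.05 p [ 0.4526 -0.2445  0.1366] xyaw 8.45 z [-0.006  0.003 -1.   ] gap 0.0854 gf 0.0 F [0.2 0.4 0.2] q [-5.790e-01  2.170e-01  1.963e+00 -1.000e-03  9.680e-01  8.450e-01]
green []
[[256.6, 199.5], [375.4, 199.4], [261.2, 300.1], [371.0, 300.2]]
120 [99, 99, 101, 101, 102, 101, 99, 99, 98, 96, 96, 95, 93, 93, 94, 94, 95, 97, 98, 98, 97, 97, 96, 97, 97, 96, 96, 98, 100, 100, 101, 101, 101, 99, 99, 99, 100, 101, 100, 99]
140 [98, 96, 97, 96, 95, 94, 95, 93, 96, 95, 96, 99, 99, 101, 102, 103, 101, 101, 100, 98, 96, 96, 96, 94, 96, 96, 96, 96, 95, 95, 94, 95, 95, 95, 95, 95, 97, 96, 97, 98]
160 [97, 98, 99, 101, 101, 102, 103, 103, 103, 103, 103, 102, 102, 102, 103, 102, 101, 101, 100, 99, 99, 97, 96, 96, 95, 93, 93, 93, 94, 94, 96, 96, 95, 94, 93, 93, 90, 90, 88, 89]
180 [56, 56, 56, 56, 58, 59, 59, 58, 58, 59, 58, 57, 104, 168, 197, 197, 197, 198, 198, 199, 198, 199, 199, 198, 198, 199, 156, 105, 102, 103, 103, 103, 102, 101, 101, 100, 99, 98, 98, 99]
200 [59, 58, 58, 57, 56, 56, 56, 58, 56, 55, 217, 157, 136, 153, 202, 202, 202, 199, 200, 200, 200, 200, 200, 201, 201, 202, 131, 107
[... 506 characters left out ...]
91, 92, 91, 91, 92, 92, 91, 92, 91, 90, 91, 91, 88, 87, 219, 115, 87, 88, 88, 87, 99, 99, 99, 98, 96, 95]
280 [41, 41, 96, 96, 95, 96, 96, 97, 97, 97, 100, 217, 128, 98, 97, 92, 94, 93, 94, 93, 91, 92, 92, 91, 90, 90, 89, 87, 218, 86, 82, 82, 82, 92, 97, 100, 97, 98, 99, 99]
300 [42, 43, 42, 42, 41, 104, 104, 102, 103, 102, 103, 106, 104, 105, 105, 106, 106, 94, 92, 92, 92, 92, 94, 93, 93, 91, 92, 92, 96, 91, 89, 90, 89, 100, 100, 99, 100, 101, 101, 103]
320 [42, 44, 42, 42, 40, 65, 86, 86, 96, 96, 97, 98, 98, 100, 101, 103, 104, 107, 107, 95, 95, 93, 94, 95, 94, 95, 95, 96, 95, 96, 96, 100, 94, 106, 107, 109, 109, 109, 109, 106]
8 rows dp [0.0001, 0.0, 0.0147] rot [-0.0001, 0.0002, -0.0001]
```

>>> send_rows --increments '[{"dp": [0, 0, 0.0147], "rot": [0, 0.0003, 0], "jaw": 1}, {"dp": [0, 0, 0.0147], "rot": [0, 0.0003, 0], "jaw": 1}, {"dp": [0, 0, 0.0147], "rot": [0, 0.0003, 0], "jaw": 1}, {"dp": [0, 0, 0.0147], "rot": [0, 0.0003, 0], "jaw": 1}, {"dp": [0, 0, 0.0147], "rot": [0, 0.0003, 0], "jaw": 1}, {"dp": [0, 0, 0.0147], "rot": [0, 0.0003, 0], "jaw": 1}, {"dp": [0, 0, 0.0147], "rot": [0, 0.0003, 0], "jaw": 1}, {"dp": [0, 0, 0.0117], "rot": [0, 0.0003, 0], "jaw": 1}]'

```text
clock: 25.77
ee_pos: [0.4565, -0.2473, 0.0256]
ee_rot: [0.001, 0.997, 0.074, 0.002]
contact_force: [0.1, 0.2, -0.1]
finger_gap: 0.085
grip_force: 0.0
```

>>> send_rows --increments '[{"dp": [0, 0, 0], "rot": [0, 0, 0], "jaw": 1}, {"dp": [0, 0, 0], "rot": [0, 0, 0], "jaw": 0.7}, {"dp": [0, 0, 0], "rot": [0, 0, 0], "jaw": 0.6}, {"dp": [0, 0, 0], "rot": [0, 0, 0], "jaw": 0.5}, {"dp": [0, 0, 0], "rot": [0, 0, 0], "jaw": 0.4}, {"dp": [0, 0, 0], "rot": [0, 0, 0], "jaw": 0.2}, {"dp": [0, 0, 0], "rot": [0, 0, 0], "jaw": 0.2}]' --grip_force 40

```text
clock: 26.35
ee_pos: [0.4561, -0.2468, 0.0262]
ee_rot: [0.001, 0.997, 0.073, 0.002]
contact_force: [-0.6, 3.6, 5.9]
finger_gap: 0.0617
grip_force: 45.0
```

>>> send_rows --increments '[{"dp": [0, 0, -0.004], "rot": [0, 0, 0], "jaw": 0.2}, {"dp": [0, 0, -0.006], "rot": [0, 0, 0], "jaw": 0.2}, {"dp": [0, 0, -0.006], "rot": [0, 0, 0], "jaw": 0.2}, {"dp": [0, 0, -0.004], "rot": [0, 0, 0], "jaw": 0.2}, {"dp": [0, 0, 0], "rot": [0, 0, 0], "jaw": 0.2}, {"dp": [0, 0, 0], "rot": [0, 0, 0], "jaw": 0.2}]'

```text
clock: 26.85
ee_pos: [0.4553, -0.2468, 0.0452]
ee_rot: [0.001, 0.997, 0.073, 0.002]
contact_force: [-1.1, 0.0, -2.9]
finger_gap: 0.0615
grip_force: 44.3
```

Run:
```python
from h import *
st(); f=[]
for i in range(16): imaging.camera("side"); f.append(sense()["contact_force"])
print(np.mean(f,0).round(2),(np.std(f,0)/4).round(2)); st()
```

```text
t 26.85 p [ 0.4553 -0.2468  0.0452] xyaw 8.42 z [ 0.003 -0.002 -1.   ] gap 0.0615 gf 44.3 F [-1.1  0.  -2.9] q [-5.81e-01  3.67e-01  2.00e+00  1.00e-03  7.71e-01  8.42e-01]
[ 0.14 -0.   -2.46] [0.18 0.13 0.11]
t 27.65 p [ 0.4551 -0.2466  0.0448] xyaw 8.42 z [ 0.002 -0.001 -1.   ] gap 0.0614 gf 44.3 F [ 0.3 -1.2 -2.5] q [-5.81e-01  3.67e-01  2.00e+00  1.00e-03  7.72e-01  8.42e-01]
```

Run:
```python
from h import *
import pickle
f=[]
for i in range(36): c=imaging.camera("wrist"); f.append(sense()["contact_force"])
print(np.mean(f,0).round(2),(np.std(f,0)/6).round(2)); st()
w=snap("wrist"); pickle.dump(w,open("w9.pkl","wb")); i=w["img"].astype(int)
C=np.array([.455,-.2465,.02]); Rz=R.from_euler("z",8.4,degrees=True).as_matrix()
for z in(.004,.044,.07):
    print(z,proj(w,np.array([[sx*.0245,sy*.027,z] for sx in(1,-1) for sy in(1,-1)])@Rz.T+C).round(0).tolist())
for r in range(150,420,15): print(r,[tuple(p) for p in i[r,250:400:25].tolist()])
```

```text
[-0.12 -0.09 -2.54] [0.09 0.07 0.09]
t 29.45 p [ 0.455  -0.2466  0.0448] xyaw 8.42 z [ 0.002 -0.001 -1.   ] gap 0.0617 gf 44.3 F [ 0.   0.2 -1.9] q [-5.81e-01  3.67e-01  2.00e+00  1.00e-03  7.72e-01  8.42e-01]
0.004 [[248.0, 239.0], [377.0, 239.0], [253.0, 342.0], [372.0, 341.0]]
0.044 [[228.0, 276.0], [394.0, 275.0], [237.0, 402.0], [387.0, 401.0]]
0.07 [[208.0, 314.0], [413.0, 313.0], [221.0, 461.0], [401.0, 461.0]]
150 [(36, 79, 136), (34, 78, 133), (36, 79, 136), (34, 78, 132), (33, 75, 129), (33, 75, 128)]
165 [(36, 78, 132), (36, 81, 138), (36, 82, 140), (35, 79, 137), (35, 78, 132), (35, 76, 130)]
180 [(38, 81, 138), (35, 79, 132), (33, 75, 129), (34, 75, 128), (36, 78, 132), (35, 77, 130)]
195 [(36, 83, 142), (34, 80, 139), (37, 83, 141), (38, 82, 140), (37, 80, 137), (35, 78, 133)]
210 [(19, 42, 73), (20, 42, 71), (20, 44, 77), (21, 47, 81), (34, 81, 139), (36, 82, 139)]
225 [(74, 82, 92), (73, 81, 92), (73, 81, 91), (75, 82, 93), (74, 81, 92), (77, 90, 111)]
240 [(106, 112, 110), (161, 174, 172), (162, 173, 173), (163, 173, 173), (163, 175, 173), (164, 175, 174)]
255 [(105,
[... 413 characters left out ...]
30)]
315 [(112, 118, 121), (185, 199, 202), (185, 198, 201), (187, 201, 203), (185, 200, 203), (83, 88, 91)]
330 [(112, 119, 122), (188, 201, 206), (186, 199, 201), (185, 198, 202), (186, 200, 203), (77, 82, 83)]
345 [(111, 118, 121), (159, 172, 170), (156, 169, 166), (157, 170, 167), (157, 169, 167), (77, 82, 84)]
360 [(110, 118, 121), (59, 85, 107), (59, 82, 100), (59, 81, 103), (58, 82, 103), (57, 81, 100)]
375 [(102, 112, 118), (60, 87, 110), (60, 81, 101), (58, 82, 102), (57, 81, 101), (58, 81, 101)]
390 [(61, 87, 112), (61, 88, 111), (59, 82, 103), (59, 83, 103), (60, 83, 105), (59, 83, 103)]
405 [(60, 84, 107), (60, 87, 110), (59, 82, 102), (60, 83, 103), (58, 83, 103), (59, 82, 103)]
```

Run:
```python
from h import *
import pickle
S=pickle.load(open("s0.pkl","rb")); t=S["top"]; s=S["side"]
i=t["img"].astype(int)
# beam streak in top: pale, yellowish vs gray plate
m=np.zeros(i.shape[:2],bool); sub=i[130:200,282:314]; mm=(sub[...,2]-sub[...,0]>18)&(sub[...,2]>150)&(sub[...,1]>sub[...,2]-25)
ys,xs=np.nonzero(mm); ys+=130; xs+=282
cs=[(xs[ys==r].mean(),r,(ys==r).sum()) for r in np.unique(ys) if (ys==r).sum()>=2]; cs=np.array(cs); print(cs[::4].round(1).tolist())
P=ray(t,cs[(cs[:,1]>148)&(cs[:,1]<188)][:,:2],.125)[:,:2]; ab=np.polyfit(P[:,0],P[:,1],1); print("beam line y=",ab,"yaw",np.degrees(np.arctan(ab[0])),"resid",np.std(P[:,1]-np.polyval(ab,P[:,0])))
# plate mask: gray
g=(i.max(2)-i.min(2)<22)&(i.max(2)>90); pm=np.zeros_like(g); pm[100:250,255:345]=g[100:250,255:345]
pm=cv2.morphologyEx(pm.astype(np.uint8),cv2.MORPH_OPEN,np.ones((3,3)))
c=max(cv2.findContours(pm,cv2.RETR_EXTERNAL,cv2.CHAIN_APPROX_NONE)[0],key=cv2.contourArea); print(cv2.approxPolyDP(c,3,True)[:,0].tolist())
L=ray(t,[(300.5,242),(334.5,232.5)],.015)[:,:2]; print("near plate corners",L.round(4).tolist(),np.linalg.norm(L[0]-L[1]),L.mean(0))
d=L[0]-L[1]; print("yaw from near edge",np.degrees(np.arctan2(d[1],d[0]))-90)
u=np.array([1,ab[0]]); u/=np.linalg.norm(u); n=L.mean(0)+u*.135; print("centre from near edge",n, "on beam y",np.polyval(ab,n[0]))
print("streak ends top",ray(t,[(289.5,cs[0,1]),(cs[-1,0],cs[-1,1])],.125).round(4).tolist())
# side streak
j=s["img"].astype(int); 
for r in range(236,256,2): print(r,[tuple(p) for p in j[r,205:280:6].tolist()])
```

```text
[[291.5, 136.0, 4.0], [287.7, 140.0, 7.0], [294.5, 149.0, 6.0], [293.0, 153.0, 5.0], [294.0, 157.0, 5.0], [297.7, 161.0, 6.0], [297.0, 165.0, 5.0], [298.0, 169.0, 5.0], [299.4, 173.0, 5.0], [301.0, 177.0, 5.0], [302.0, 181.0, 5.0], [302.8, 185.0, 4.0], [305.0, 189.0, 5.0], [304.5, 193.0, 2.0]]
beam line y= [ 0.30741907 -0.15842534] yaw 17.08842663698369 resid 0.0017685061887787864
[[281, 107], [271, 115], [277, 123], [275, 132], [267, 137], [304, 242], [333, 232], [299, 127], [291, 119], [291, 110]]
near plate corners [[0.5556, 0.0519], [0.5785, -0.0243]] 0.07950750954119301 [0.56705807 0.01379269]
yaw from near edge 16.757727250859645
centre from near edge [0.69609815 0.05346207] on beam y 0.05556850829577312
streak ends top [[0.7645, 0.0752, 0.125], [0.6402, 0.0405, 0.125]]
236 [(49, 101, 167), (50, 104, 171), (55, 111, 186), (57, 112, 187), (53, 107, 176), (50, 97, 161), (47, 98, 163), (52, 101, 165), (49, 102, 170), (52, 105, 174), (49, 102, 170), (69, 73, 70), (70, 72, 72)]
238 [(48, 101, 166), (48, 102, 167), (56, 114, 190), (55, 113, 186), (51, 103, 172), (49, 99, 165), (48, 9
[... 1089 characters left out ...]
9), (54, 108, 177), (51, 105, 173), (90, 106, 112), (37, 38, 38)]
250 [(129, 135, 132), (123, 139, 147), (96, 155, 211), (96, 155, 200), (82, 136, 181), (66, 114, 158), (61, 109, 162), (52, 103, 168), (50, 102, 167), (53, 108, 177), (51, 104, 173), (74, 95, 120), (33, 33, 32)]
252 [(115, 120, 119), (107, 117, 120), (87, 144, 195), (69, 120, 166), (63, 110, 158), (52, 100, 158), (55, 106, 175), (52, 102, 170), (49, 100, 168), (55, 107, 177), (54, 106, 177), (49, 89, 142), (30, 32, 33)]
254 [(104, 109, 108), (98, 105, 105), (70, 119, 169), (55, 105, 160), (48, 101, 168), (48, 100, 165), (52, 103, 172), (51, 103, 171), (49, 101, 168), (53, 108, 179), (59, 113, 188), (51, 95, 156), (33, 34, 33)]
```

Run:
```python
from h import *
import pickle
S=pickle.load(open("s0.pkl","rb")); t=S["top"]; s=S["side"]; k=np.load("k.npy")
P=ray(s,[(217,251),(223,250.3),(229,248.7),(241,246.3),(253,244),(259,242.4)],.125)[:,:2]; ab=np.polyfit(P[:,0],P[:,1],1); print(P.round(4).tolist(),np.degrees(np.arctan(ab[0])),"y at .698",np.polyval(ab,.698))
for e in([(269.5,145),(303,239)],[(300,131),(332,229)]):
    L=ray(t,e,.015)[:,:2]; d=L[0]-L[1]; print("edge",np.degrees(np.arctan2(d[1],d[0])),L.round(4).tolist())
T0=cur(); A=T0.copy(); A[2,3]=.24; scr(T0,A,8)
V=Tm([.6965,.055,.24],down(17)); E=scr(A,V,32); X=A; q=sense()["q"]
for i in range(32):
    X=X@E; q,e=ik(X,k,q)
    if i%8==7: print(X[:3,3].round(3),q.round(2),round(e,4))
V[2,3]=.121; print(ik(V,k,q))
```

```text
[[0.7467, 0.0722], [0.7339, 0.0694], [0.7216, 0.0636], [0.6962, 0.0547], [0.6705, 0.046], [0.6578, 0.04]] 19.978616505937186 y at .698 0.05529229068940275
edge 20.597257043142445 [[0.7829, 0.1292], [0.5625, 0.0464]]
edge 18.56659320044892 [[0.818, 0.0592], [0.5865, -0.0185]]
8 rows dp [0.0001, 0.0, -0.0244] rot [-0.0, 0.0, -0.0]
32 rows dp [0.0094, -0.0076, 0.0] rot [0.0, -0.0001, -0.0047]
[ 0.52  -0.175  0.24 ] [-0.4   0.15  1.81  0.    1.18  0.98] 0.0
[ 0.581 -0.1    0.24 ] [-0.24  0.23  1.71 -0.    1.2   1.1 ] 0.0
[ 0.64  -0.024  0.24 ] [-0.11  0.33  1.59 -0.    1.22  1.21] 0.0
[0.696 0.055 0.24 ] [0.02 0.44 1.43 0.   1.27 1.29] 0.0
(array([ 1.63926991e-02,  5.54220063e-01,  1.51958985e+00, -5.45231776e-12,
        1.06778274e+00,  1.29048305e+00]), np.float64(1.11789570255386e-10))
```

>>> send_rows --increments '[{"dp": [0, 0, -0.012], "rot": [0, 0, 0], "jaw": 0.2}, {"dp": [0, 0, -0.0244], "rot": [0, 0, 0], "jaw": 0.2}, {"dp": [0, 0, -0.0244], "rot": [0, 0, 0], "jaw": 0.2}, {"dp": [0, 0, -0.0244], "rot": [0, 0, 0], "jaw": 0.2}, {"dp": [0, 0, -0.0244], "rot": [0, 0, 0], "jaw": 0.2}, {"dp": [0, 0, -0.0244], "rot": [0, 0, 0], "jaw": 0.2}, {"dp": [0, 0, -0.0244], "rot": [0, 0, 0], "jaw": 0.2}, {"dp": [0, 0, -0.0244], "rot": [0, 0, 0], "jaw": 0.2}]'

```text
clock: 30.17
ee_pos: [0.4543, -0.2462, 0.2297]
ee_rot: [0.001, 0.997, 0.073, 0.001]
contact_force: [0.4, -0.5, -2.9]
finger_gap: 0.0614
grip_force: 44.4
```

>>> send_rows --increments '[{"dp": [0, 0, -0.012], "rot": [0, 0, 0], "jaw": 0.2}, {"dp": [0.0047, -0.0038, 0], "rot": [0, 0, -0.0055], "jaw": 0.2}, {"dp": [0.0047, -0.0038, 0], "rot": [0, 0, -0.0055], "jaw": 0.2}, {"dp": [0.0094, -0.0076, 0], "rot": [0, 0, -0.0055], "jaw": 0.2}, {"dp": [0.0094, -0.0076, 0], "rot": [0, 0, -0.0055], "jaw": 0.2}, {"dp": [0.0094, -0.0076, 0], "rot": [0, 0, -0.0055], "jaw": 0.2}, {"dp": [0.0094, -0.0076, 0], "rot": [0, 0, -0.0055], "jaw": 0.2}, {"dp": [0.0094, -0.0076, 0], "rot": [0, 0, -0.0055], "jaw": 0.2}]'

```text
clock: 30.83
ee_pos: [0.5033, -0.1905, 0.2386]
ee_rot: [0.0, 0.996, 0.093, 0.0]
contact_force: [0.0, -0.3, -2.7]
finger_gap: 0.0618
grip_force: 44.7
```

>>> send_rows --increments '[{"dp": [0.0094, -0.0076, 0], "rot": [0, 0, -0.0055], "jaw": 0.2}, {"dp": [0.0094, -0.0076, 0], "rot": [0, 0, -0.0055], "jaw": 0.2}, {"dp": [0.0094, -0.0076, 0], "rot": [0, 0, -0.0055], "jaw": 0.2}, {"dp": [0.0094, -0.0076, 0], "rot": [0, 0, -0.0055], "jaw": 0.2}, {"dp": [0.0094, -0.0076, 0], "rot": [0, 0, -0.0055], "jaw": 0.2}, {"dp": [0.0094, -0.0076, 0], "rot": [0, 0, -0.0055], "jaw": 0.2}, {"dp": [0.0094, -0.0076, 0], "rot": [0, 0, -0.0055], "jaw": 0.2}, {"dp": [0.0047, -0.0038, 0], "rot": [0, 0, -0.0055], "jaw": 0.2}]'

```text
clock: 31.5
ee_pos: [0.5614, -0.1206, 0.2398]
ee_rot: [0.0, 0.993, 0.115, 0.002]
contact_force: [-0.1, 0.0, -1.5]
finger_gap: 0.0615
grip_force: 44.7
```

Run:
```python
from h import *
import pickle
st(); D={n:snap(n) for n in("wrist","top","side")}; pickle.dump(D,open("p10.pkl","wb")); st()
for n,x in D.items():
    i=x["img"].astype(int); m=((i[...,1]>i[...,2]*1.1+3)&(i[...,1]>i[...,0]*1.1+3)).astype(np.uint8)
    k,l,s,c=cv2.connectedComponentsWithStats(m); print(n,"green",[(c[j].round().tolist(),s[j,2:].tolist()) for j in range(1,k) if 5<s[j,4]])
w=D["wrist"]; L=np.array([.6965,.055]); 
for yaw in(17,20):
    Rz=R.from_euler("z",yaw,degrees=True).as_matrix()
    print(yaw,proj(w,np.array([[sx*.135,sy*.04,.015] for sx in(1,-1) for sy in(1,-1)])@Rz.T+[*L,0]).round(0).tolist(),proj(w,np.array([[-.065,0,.125],[.065,0,.125]])@Rz.T+[*L,0]).round(0).tolist())
```

```text
t 31.5 p [ 0.5614 -0.1206  0.2398] xyaw 13.22 z [ 0.003 -0.    -1.   ] gap 0.0615 gf 44.7 F [-0.1  0.  -1.5] q [-0.288  0.201  1.75   0.     1.187  1.052]
t 31.65 p [ 0.5603 -0.1217  0.2396] xyaw 13.21 z [ 0.002 -0.001 -1.   ] gap 0.0617 gf 44.7 F [-0.5  0.4 -2.4] q [-2.890e-01  2.000e-01  1.751e+00 -1.000e-03  1.188e+00  1.051e+00]
wrist green [([584.0, 138.0], [24, 44, 259]), ([629.0, 146.0], [25, 54, 1023]), ([356.0, 350.0], [31, 7, 149])]
top green [([489.0, 190.0], [19, 18, 174])]
side green [([121.0, 71.0], [295, 213, 37583]), ([458.0, 42.0], [263, 81, 18248]), ([272.0, 170.0], [13, 15, 152]), ([273.0, 190.0], [11, 4, 29])]
17 [[43.0, -230.0], [156.0, -240.0], [122.0, 160.0], [211.0, 154.0]] [[79.0, 55.0], [16.0, -234.0]]
20 [[34.0, -225.0], [145.0, -243.0], [131.0, 162.0], [219.0, 151.0]] [[85.0, 55.0], [9.0, -233.0]]
```

Run:
```python
from h import *
import pickle
D=pickle.load(open("p10.pkl","rb")); w=D["wrist"]["img"]; w9=pickle.load(open("w9.pkl","rb"))["img"]
for r in range(330,372,4): print(r,w[r,330:385:9].tolist(),"|",w9[r,330:385:18].tolist())
t=pickle.load(open("p10.pkl","rb"))["top"]["img"]; cell=proj(D["top"],[.56,-.121,.27]); print(cell)
```

```text
330 [[181, 194, 197], [181, 195, 197], [182, 196, 199], [182, 195, 198], [182, 196, 199], [72, 78, 79], [71, 77, 78]] | [[186, 199, 202], [185, 199, 202], [187, 201, 203], [76, 81, 83]]
334 [[180, 194, 196], [181, 194, 197], [180, 195, 197], [181, 195, 197], [182, 195, 199], [72, 78, 79], [73, 77, 79]] | [[185, 199, 201], [185, 200, 202], [186, 200, 202], [75, 81, 82]]
338 [[179, 192, 194], [177, 190, 192], [177, 190, 191], [177, 190, 192], [176, 190, 191], [71, 77, 78], [72, 78, 79]] | [[181, 194, 197], [179, 194, 195], [180, 195, 196], [76, 80, 82]]
342 [[158, 168, 166], [155, 165, 162], [154, 165, 162], [154, 164, 163], [154, 165, 163], [71, 76, 78], [72, 77, 79]] | [[159, 171, 169], [157, 170, 167], [157, 169, 168], [76, 81, 83]]
346 [[154, 165, 164], [152, 162, 160], [151, 162, 159], [151, 162, 159], [151, 162, 160], [73, 78, 81], [72, 77, 79]] | [[158, 169, 168], [154, 167, 163], [155, 167, 164], [76, 81, 82]]
350 [[60, 82, 102], [59, 81, 101], [53, 80, 51], [58, 88, 54], [57, 87, 53], [70, 77, 82], [72, 76, 78]] | [[57, 79, 96], [53, 82, 51], [58, 90, 56], [75, 80, 82]]
354 [[
[... 157 characters left out ...]
]
358 [[71, 49, 68], [61, 83, 104], [61, 84, 104], [60, 81, 101], [57, 78, 96], [57, 77, 94], [72, 76, 79]] | [[60, 83, 104], [57, 80, 101], [58, 80, 99], [75, 80, 81]]
362 [[74, 40, 61], [61, 84, 107], [63, 85, 108], [59, 80, 100], [58, 79, 99], [59, 79, 97], [71, 76, 77]] | [[58, 82, 101], [60, 84, 104], [60, 83, 104], [75, 80, 82]]
366 [[74, 40, 61], [62, 84, 108], [61, 84, 107], [61, 85, 108], [58, 79, 99], [58, 79, 98], [72, 76, 78]] | [[59, 82, 100], [58, 81, 100], [59, 82, 102], [76, 80, 82]]
370 [[74, 41, 62], [71, 52, 73], [62, 86, 111], [59, 81, 102], [58, 80, 99], [60, 80, 100], [71, 76, 78]] | [[59, 81, 101], [57, 81, 99], [58, 81, 99], [76, 81, 82]]
[[389.80608488 216.72617541]]
```

A green ball edge shows through the cell window at about (357,350) and moves with the cell, and the measured weight of 2.52 N fits a full cell. So the balls are inside; the glass floor just renders over them. Next I'll refine the lamp pose from this wrist view.

Run:
```python
from h import *
import pickle
w=pickle.load(open("p10.pkl","rb"))["wrist"]; i=w["img"].astype(int)
g=((i.max(2)-i.min(2)<25)&(i.max(2)>75)); pm=np.zeros(g.shape,np.uint8); pm[0:230,20:245]=g[0:230,20:245]
pm=cv2.morphologyEx(pm,cv2.MORPH_OPEN,np.ones((3,3)))
c=max(cv2.findContours(pm,cv2.RETR_EXTERNAL,cv2.CHAIN_APPROX_NONE)[0],key=cv2.contourArea); print(cv2.contourArea(c),cv2.approxPolyDP(c,3,True)[:,0].tolist())
for r in range(10,170,12): 
    xs=np.nonzero(pm[r])[0]; print(r,xs.min() if len(xs) else None,xs.max() if len(xs) else None,len(xs))
```

```text
9288.5 [[92, 0], [104, 49], [127, 52], [135, 68], [173, 77], [178, 103], [118, 106], [122, 123], [128, 127], [177, 124], [213, 132], [190, 0]]
10 94 192 99
22 97 194 98
34 100 196 97
46 103 198 96
58 132 200 69
70 141 202 62
82 175 204 30
94 177 206 30
106 118 208 81
118 120 210 91
130 199 213 15
142 None None 0
154 None None 0
166 None None 0
```

Run:
```python
from h import *
import pickle
D=pickle.load(open("p10.pkl","rb")); w=D["wrist"]; i=w["img"]
r=np.array([4,10,22,34,46,58,70,82,94,106,118]); 
Rr=ray(w,[(190.5+ (x)*(213-190.5)/130.,x) for x in r],.015)[:,:2]; Lr=ray(w,[(92,0),(94,10),(97,22),(100,34),(103,46),(118,106),(120,118)],.015)[:,:2]
for E in(Rr,Lr): ab=np.polyfit(E[:,0],E[:,1],1); print("yaw",np.degrees(np.arctan(ab[0])),"y@.6",np.polyval(ab,.6),E[0].round(4),E[-1].round(4))
for rr in range(112,172,5): print(rr,[tuple(p) for p in i[rr,118:226:12].tolist()])
print(ray(w,[(213,132),(125,127)],.015).round(4).tolist())
```

```text
yaw 19.165411860256757 y@.6 -0.021025683582321958 [0.6931 0.0113] [ 0.6096 -0.0177]
yaw 19.554844000865167 y@.6 0.061635262045615063 [0.6777 0.0891] [0.5916 0.059 ]
112 [(65, 72, 81), (110, 115, 113), (109, 115, 114), (95, 101, 98), (97, 102, 100), (96, 101, 99), (96, 101, 100), (98, 103, 101), (31, 71, 120)]
117 [(25, 46, 75), (110, 116, 114), (108, 114, 112), (96, 103, 100), (96, 101, 99), (97, 102, 99), (99, 105, 102), (97, 103, 101), (35, 69, 114)]
122 [(20, 45, 77), (110, 115, 113), (110, 115, 113), (97, 102, 100), (98, 102, 100), (98, 103, 102), (99, 104, 102), (98, 103, 102), (50, 66, 87)]
127 [(19, 45, 78), (86, 90, 89), (99, 104, 102), (65, 68, 66), (70, 74, 72), (51, 53, 53), (90, 94, 92), (97, 102, 101), (59, 64, 66)]
132 [(19, 45, 76), (63, 66, 65), (63, 66, 65), (64, 67, 65), (50, 53, 51), (50, 52, 52), (50, 53, 52), (53, 56, 55), (66, 68, 67)]
137 [(17, 42, 73), (65, 68, 66), (63, 66, 65), (64, 67, 66), (51, 54, 52), (51, 52, 51), (51, 54, 53), (50, 51, 51), (44, 45, 44)]
142 [(18, 42, 73), (64, 67, 65), (64, 67, 66), (64, 66, 65), (52, 54, 53), (52, 53, 52), (52, 54, 52), (52, 54, 52), (48, 51, 49)]
147 [(19, 45, 76), (64, 66, 65), (65, 68, 66), (64, 67, 67), (55, 58, 56), (50, 53, 51), (50, 53, 52), (51, 54, 53), (53, 57, 56)]
152 [(18, 42, 75), (65, 68, 66), (63, 67, 66), (65, 68, 66), (66, 69, 67), (49, 52, 51), (49, 52, 51), (45, 48, 48), (37, 42, 48)]
157 [(19, 45, 79), (62, 65, 64), (60, 63, 61), (51, 54, 53), (38, 44, 51), (21, 35, 53), (16, 35, 59), (17, 37, 64), (16, 33, 61)]
162 [(18, 42, 74), (21, 45, 75), (14, 35, 60), (16, 34, 61), (16, 34, 59), (15, 34, 60), (16, 34, 57), (13, 32, 56), (15, 36, 64)]
167 [(18, 45, 78), (20, 45, 76), (15, 34, 59), (16, 35, 60), (17, 37, 63), (17, 38, 67), (13, 33, 59), (18, 35, 60), (17, 36, 57)]
[[0.5983, -0.0213, 0.015], [0.585, 0.0541, 0.015]]
```

Run:
```python
from h import *
st(); T0=cur(); V=Tm([.697,.0542,.24],down(19.3)); scr(T0,V,20)
```

```text
t 31.65 p [ 0.5603 -0.1217  0.2396] xyaw 13.21 z [ 0.002 -0.001 -1.   ] gap 0.0617 gf 44.7 F [-0.5  0.4 -2.4] q [-2.890e-01  2.000e-01  1.751e+00 -1.000e-03  1.188e+00  1.051e+00]
20 rows dp [0.009, -0.0066, -0.0] rot [0.0001, -0.0001, -0.0053]
```

>>> send_rows --increments '[{"dp": [0.0045, -0.0033, 0], "rot": [0, 0, -0.0027], "jaw": 0.2}, {"dp": [0.0045, -0.0033, 0], "rot": [0, 0, -0.0027], "jaw": 0.2}, {"dp": [0.009, -0.0066, 0], "rot": [0, 0, -0.0053], "jaw": 0.2}, {"dp": [0.009, -0.0066, 0], "rot": [0, 0, -0.0053], "jaw": 0.2}, {"dp": [0.009, -0.0066, 0], "rot": [0, 0, -0.0053], "jaw": 0.2}, {"dp": [0.009, -0.0066, 0], "rot": [0, 0, -0.0053], "jaw": 0.2}, {"dp": [0.009, -0.0066, 0], "rot": [0, 0, -0.0053], "jaw": 0.2}, {"dp": [0.009, -0.0066, 0], "rot": [0, 0, -0.0053], "jaw": 0.2}]'

```text
clock: 32.32
ee_pos: [0.6109, -0.0607, 0.2397]
ee_rot: [0.001, 0.991, 0.133, 0.001]
contact_force: [-0.3, -0.3, -1.9]
finger_gap: 0.0612
grip_force: 44.7
```

>>> send_rows --increments '[{"dp": [0.009, -0.0066, 0], "rot": [0, 0, -0.0053], "jaw": 0.2}, {"dp": [0.009, -0.0066, 0], "rot": [0, 0, -0.0053], "jaw": 0.2}, {"dp": [0.009, -0.0066, 0], "rot": [0, 0, -0.0053], "jaw": 0.2}, {"dp": [0.009, -0.0066, 0], "rot": [0, 0, -0.0053], "jaw": 0.2}, {"dp": [0.009, -0.0066, 0], "rot": [0, 0, -0.0053], "jaw": 0.2}, {"dp": [0.009, -0.0066, 0], "rot": [0, 0, -0.0053], "jaw": 0.2}, {"dp": [0.009, -0.0066, 0], "rot": [0, 0, -0.0053], "jaw": 0.2}, {"dp": [0.009, -0.0066, 0], "rot": [0, 0, -0.0053], "jaw": 0.2}]'

```text
clock: 32.98
ee_pos: [0.6649, 0.0099, 0.2398]
ee_rot: [0.001, 0.988, 0.154, 0.001]
contact_force: [-0.5, 0.7, -1.5]
finger_gap: 0.0614
grip_force: 44.7
```

>>> send_rows --increments '[{"dp": [0.009, -0.0066, 0], "rot": [0, 0, -0.0053], "jaw": 0.2}, {"dp": [0.009, -0.0066, 0], "rot": [0, 0, -0.0053], "jaw": 0.2}, {"dp": [0.0045, -0.0033, 0], "rot": [0, 0, -0.0027], "jaw": 0.2}, {"dp": [0.0045, -0.0033, 0], "rot": [0, 0, -0.0027], "jaw": 0.2}, {"dp": [0.0045, -0.0033, 0], "rot": [0, 0, -0.0027], "jaw": 0.2}, {"dp": [0.0045, -0.0033, 0], "rot": [0, 0, -0.0027], "jaw": 0.2}, {"dp": [0, 0, 0], "rot": [0, 0, 0], "jaw": 0.2}, {"dp": [0, 0, 0], "rot": [0, 0, 0], "jaw": 0.2}]'

```text
clock: 33.65
ee_pos: [0.6902, 0.0453, 0.2398]
ee_rot: [0.001, 0.986, 0.165, 0.001]
contact_force: [-0.2, -0.4, -2.6]
finger_gap: 0.0614
grip_force: 44.7
```

Run:
```python
from h import *
st(); V=Tm([.697,.0542,.1212],down(19.3)); scr(cur(),V,16)
```

```text
t 33.65 p [0.6902 0.0453 0.2398] xyaw 18.94 z [ 0.002 -0.001 -1.   ] gap 0.0614 gf 44.7 F [-0.2 -0.4 -2.6] q [ 3.000e-03  4.270e-01  1.454e+00 -1.000e-03  1.258e+00  1.244e+00]
16 rows dp [0.0006, -0.0004, 0.0074] rot [0.0001, -0.0001, -0.0004]
```

>>> send_rows --increments '[{"dp": [0.0047, -0.0032, 0], "rot": [0, 0, -0.003], "jaw": 0.2}, {"dp": [0.0047, -0.0032, 0], "rot": [0, 0, -0.003], "jaw": 0.2}, {"dp": [0, 0, 0.004], "rot": [0, 0, 0], "jaw": 0.2}, {"dp": [0, 0, 0.0075], "rot": [0, 0, 0], "jaw": 0.2}, {"dp": [0, 0, 0.0075], "rot": [0, 0, 0], "jaw": 0.2}, {"dp": [0, 0, 0.0075], "rot": [0, 0, 0], "jaw": 0.2}, {"dp": [0, 0, 0.0075], "rot": [0, 0, 0], "jaw": 0.2}, {"dp": [0, 0, 0], "rot": [0, 0, 0], "jaw": 0.2}]'

```text
clock: 34.32
ee_pos: [0.6952, 0.0542, 0.2025]
ee_rot: [0.0, 0.986, 0.167, -0.002]
contact_force: [-0.5, 0.0, -3.2]
finger_gap: 0.0617
grip_force: 44.7
```

>>> send_rows --increments '[{"dp": [0, 0, 0], "rot": [0, 0, 0], "jaw": 0.2}]'

```text
clock: 34.4
ee_pos: [0.6963, 0.0543, 0.2044]
ee_rot: [0.0, 0.986, 0.167, -0.0]
contact_force: [-0.2, 0.8, -2.3]
finger_gap: 0.062
grip_force: 44.7
```

Run:
```python
from h import *
import pickle
st(); V=Tm([.697,.0542,.1212],down(19.3)); scr(cur(),V,14)
```

```text
t 34.4 p [0.6963 0.0543 0.2044] xyaw 19.27 z [-0.    -0.001 -1.   ] gap 0.062 gf 44.7 F [-0.2  0.8 -2.3] q [ 1.600e-02  4.710e-01  1.466e+00 -1.000e-03  1.206e+00  1.251e+00]
14 rows dp [0.0001, 0.0, 0.0059] rot [0.0001, 0.0, -0.0]
```

>>> send_rows --increments '[{"dp": [0, 0, 0.006], "rot": [0, 0, 0], "jaw": 0.2}, {"dp": [0, 0, 0.006], "rot": [0, 0, 0], "jaw": 0.2}, {"dp": [0, 0, 0.006], "rot": [0, 0, 0], "jaw": 0.2}, {"dp": [0, 0, 0.006], "rot": [0, 0, 0], "jaw": 0.2}, {"dp": [0, 0, 0.006], "rot": [0, 0, 0], "jaw": 0.2}, {"dp": [0, 0, 0.006], "rot": [0, 0, 0], "jaw": 0.2}, {"dp": [0, 0, 0.006], "rot": [0, 0, 0], "jaw": 0.2}]'

```text
clock: 34.98
ee_pos: [0.6971, 0.0543, 0.1631]
ee_rot: [0.001, 0.986, 0.167, 0.001]
contact_force: [0.1, 0.5, -3.2]
finger_gap: 0.0614
grip_force: 44.7
```

>>> send_rows --increments '[{"dp": [0, 0, 0.006], "rot": [0, 0, 0], "jaw": 0.2}, {"dp": [0, 0, 0.006], "rot": [0, 0, 0], "jaw": 0.2}, {"dp": [0, 0, 0.006], "rot": [0, 0, 0], "jaw": 0.2}, {"dp": [0, 0, 0.006], "rot": [0, 0, 0], "jaw": 0.2}, {"dp": [0, 0, 0.006], "rot": [0, 0, 0], "jaw": 0.2}, {"dp": [0, 0, 0.006], "rot": [0, 0, 0], "jaw": 0.2}, {"dp": [0, 0, 0.006], "rot": [0, 0, 0], "jaw": 0.2}, {"dp": [0, 0, 0], "rot": [0, 0, 0], "jaw": 0.2}]'

```text
clock: 35.65
ee_pos: [0.6961, 0.0543, 0.1199]
ee_rot: [0.0, 0.986, 0.167, -0.0]
contact_force: [-0.6, -0.5, -2.5]
finger_gap: 0.0617
grip_force: 44.7
```

>>> send_rows --increments '[{"dp": [0, 0, 0], "rot": [0, 0, 0], "jaw": 0.2}, {"dp": [0, 0, 0], "rot": [0, 0, 0], "jaw": 0.2}, {"dp": [0, 0, 0], "rot": [0, 0, 0], "jaw": 0.2}, {"dp": [0, 0, 0], "rot": [0, 0, 0], "jaw": 0.2}]'

```text
clock: 35.98
ee_pos: [0.6978, 0.0543, 0.1226]
ee_rot: [0.001, 0.986, 0.167, 0.002]
contact_force: [-0.2, -0.3, -1.7]
finger_gap: 0.0611
grip_force: 44.7
```

Run:
```python
from h import *
import pickle
st(); V=Tm([.697,.0542,.1212],down(19.3)); scr(cur(),V,2)
f=[]; D={n:snap(n) for n in("wrist","top","side")}; pickle.dump(D,open("p11.pkl","wb"))
S=pickle.load(open("s0.pkl","rb"))
for n,x in D.items():
    i=x["img"].astype(int); m=((i[...,1]>i[...,2]*1.1+3)&(i[...,1]>i[...,0]*1.1+3)).astype(np.uint8)
    k,l,s,c=cv2.connectedComponentsWithStats(m); print(n,"green",[(c[j].round().tolist(),s[j,2:].tolist()) for j in range(1,k) if 5<s[j,4]])
s=D["side"]; T=cur(); 
# predicted cell outline in side view: face y=+31 (towards camera)
P=[(T@[sx*.029,-.0,.0,1])[:3] for sx in(1,-1)]
Rz=T[:3,:3]; C=T[:3,3]-np.array([0,0,.0262])
x=Rz[:,0]; y=Rz[:,1]; y=y if y[1]>0 else -y
print("pred face",[(proj(s,C+sx*.029*x+.031*y+[0,0,z])[0]).round(1).tolist() for sx in(1,-1) for z in(0,.07)])
g=cv2.cvtColor(s["img"],cv2.COLOR_BGR2GRAY).astype(int)
for r in range(225,275,5): print(r,g[r,210:272:2].tolist())
for n in("top","side"):
    d=(np.abs(S[n]["img"].astype(int)-D[n]["img"]).max(2)>35).astype(np.uint8); k,l,s_,c=cv2.connectedComponentsWithStats(d); print(n,[s_[j,:5].tolist() for j in range(1,k) if s_[j,4]>12])
st()
```

```text
t 35.98 p [0.6978 0.0543 0.1226] xyaw 19.28 z [ 0.004 -0.001 -1.   ] gap 0.0611 gf 44.7 F [-0.2 -0.3 -1.7] q [ 1.600e-02  5.530e-01  1.518e+00 -1.000e-03  1.067e+00  1.251e+00]
2 rows dp [-0.0004, -0.0001, 0.0007] rot [0.001, -0.0015, -0.0002]
wrist green [([308.0, 350.0], [32, 7, 161]), ([356.0, 350.0], [31, 7, 159])]
top green [([487.0, 181.0], [9, 5, 17]), ([492.0, 193.0], [16, 10, 85])]
side green [([130.0, 67.0], [360, 213, 39202]), ([462.0, 48.0], [186, 81, 8823]), ([594.0, 18.0], [33, 52, 907]), ([272.0, 170.0], [13, 15, 152]), ([273.0, 190.0], [11, 4, 28])]
pred face [[231.4, 267.4], [227.9, 243.2], [257.2, 262.2], [254.8, 238.0]]
225 [124, 126, 132, 129, 127, 137, 142, 143, 157, 170, 166, 45, 29, 19, 36, 58, 58, 47, 35, 108, 125, 121, 125, 126, 128, 131, 128, 123, 120, 123, 128]
230 [127, 130, 129, 128, 135, 139, 138, 140, 147, 131, 128, 63, 31, 29, 26, 41, 49, 46, 28, 65, 159, 128, 125, 127, 129, 130, 125, 123, 125, 122, 110]
235 [129, 126, 128, 134, 140, 136, 139, 137, 142, 138, 130, 127, 100, 34, 23, 23, 27, 27, 24, 47, 128, 166, 128, 129, 131, 125, 123, 126, 125, 122, 70
[... 1168 characters left out ...]
28, 49], [147, 303, 28, 46, 218], [0, 411, 6, 13, 59], [0, 426, 76, 54, 1941]]
side [[197, 0, 276, 268, 16719], [506, 0, 113, 153, 8042], [526, 133, 25, 64, 636], [203, 143, 437, 337, 34817], [634, 180, 6, 7, 29], [333, 185, 27, 46, 1035], [634, 190, 5, 6, 13], [226, 286, 28, 14, 226], [225, 301, 31, 11, 141], [330, 305, 39, 51, 332], [512, 307, 25, 45, 539], [369, 308, 6, 9, 23], [351, 314, 31, 33, 65], [372, 335, 9, 17, 39], [349, 350, 19, 11, 38], [338, 360, 9, 5, 20], [372, 366, 35, 19, 87], [414, 385, 13, 8, 42]]
t 36.13 p [0.6976 0.0543 0.1223] xyaw 19.28 z [ 0.003 -0.001 -1.   ] gap 0.0618 gf 44.7 F [ 0.1 -0.2 -2.4] q [ 1.600e-02  5.530e-01  1.518e+00 -1.000e-03  1.067e+00  1.251e+00]
```

The wrist view now shows two green balls in the held cell, at (308,350) and (356,350). The pose is within about 1 mm of target, so I'll make a last small trim, let it settle and hand in.

>>> send_rows --increments '[{"dp": [-0.0004, 0, 0.001], "rot": [0, -0.002, 0], "jaw": 0.2}, {"dp": [0, 0, 0], "rot": [0, 0, 0], "jaw": 0.2}, {"dp": [0, 0, 0], "rot": [0, 0, 0], "jaw": 0.2}, {"dp": [0, 0, 0], "rot": [0, 0, 0], "jaw": 0.2}, {"dp": [0, 0, 0], "rot": [0, 0, 0], "jaw": 0.2}, {"dp": [0, 0, 0], "rot": [0, 0, 0], "jaw": 0.2}, {"dp": [0, 0, 0], "rot": [0, 0, 0], "jaw": 0.2}, {"dp": [0, 0, 0], "rot": [0, 0, 0], "jaw": 0.2}]'

```text
clock: 36.8
ee_pos: [0.697, 0.0542, 0.1209]
ee_rot: [0.001, 0.986, 0.167, 0.0]
contact_force: [-0.9, -0.4, -2.1]
finger_gap: 0.0618
grip_force: 44.7
```

Run:
```python
from h import *
s=st()
if abs(s["ee_pos"][2]-.1212)<.003 and np.abs(s["qd"]).max()<.05: print(job_done())
else: print("not settled",s["qd"])
```

```text
t 36.8 p [0.697  0.0542 0.1209] xyaw 19.28 z [ 0.    -0.002 -1.   ] gap 0.0618 gf 44.7 F [-0.9 -0.4 -2.1] q [ 0.016  0.555  1.519 -0.002  1.067  1.251]
the job is handed in; nothing more can be done
None
```

Handed in at 36.8 s: the empty scoop is back upright on the table, and the cell, gripped by its frosted faces, is held within about 1 mm of my measured beam centre with its windows square to the beam. I saw only two of the six balls in the cell; its weight (2.5 N against about 2.65 N expected full) and no strays in view suggest all six are there.

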